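# Present a sherd on the ratchet photo turntable

## Robot

A 6-joint arm with a two-finger parallel gripper is mounted at the origin on a cart in front of the work surface, level with it; the furniture and walls round the work are solid. World frame = base frame: x ahead of the robot, y to its left, z up, the work surface at z = 0. Lengths are in mm, angles in rad, forces in N, time in s.
With the tool pointing down it reaches from about 375 to 750 mm from the base axis. Payload 9 kg.
Tool frame: the origin (TCP) lies at the very end of the fingers, on their centre line; the grasp point (between the pads) lies 19 mm behind it; z points along the fingers, x is the direction in which the jaws open and shut, and the axes are right-handed (so a half turn about z gives the same grasp; the last joint's range is limited). The gripper opens to 85 mm and grips with 20 to 120 N. Pads are 22 mm wide; open, the fingers measure 114 mm over their backs; the gripper's body (76 mm by 85 mm) begins 54 mm behind the grasp point. The pads swing forward as they close: fully open they stand 13 mm farther back than shut.
Start: joints at [0.975, 0.104, 0.097, 1.564, 0, 1.353], TCP at [221.333, 557.717, 231.331] pointing down, gripper open.
Joint ranges: [-2.99, 2.99], [-0.84, 1.86], [-1.1, 1.16], [-1.84, 2.11], [-1.51, 1.56], [-3.14, 3.14]. Speed limits (rad/s): [2.22, 2.22, 2.57, 3.14, 3.14, 3.14].

## Interface

Orientations are given as a unit quaternion [w, x, y, z].
In Python, from workcell import read_state, read_camera, hand_in gives the robot as it stands.
- The arm moves only by the shell command python3 -m handwheel 'ROWS' [FORCE]. ROWS is JSON, a list of rows, each a list of 3 entries, a list of its own where there are three numbers: the finger opening in m, from 0 to 0.0854, then the shift along the tool's x, y, z in m, then the turn about the tool's z in degrees. A call has 1 to 10 rows; each row shifts and turns the commanded pose from where the row before left it, along the tool's axes as they then stand; what a row does not reach is not made up. A row lasts 1/10 s, in which the tool goes at most 50 mm and 8.59 degrees, less where a joint would pass 70% of its speed; a pose out of reach is approached as far as the arm can. A call is refused whole if a number of a shift passes 0.05 or a number of a turn 8.59, either way. A call with a gripper value outside its range is refused whole. The fingers move at their own pace and stop on an object; FORCE is the grip in N (left out, the last holds). Time passes only in rows, so rows that do not move let the fingers close. It gives the time, the measured TCP pose, the force and the opening at its end, in the units of the state.
- read_state(): the state, without advancing time (a new reading comes with each control period).
- read_camera(name): name is "side" or "top" or "wrist"; returns a dict with "frame" (384x512x3 uint8, red, green, blue), "fov_y" (degrees; the focal length in pixels is half the picture's height over the tangent of half this angle, whatever the lens; pixels are square), "cx", "cy" (the principal point, pixels), "R" (3x3) and "t" (3): a world point X has camera coordinates R X + t; the wrist camera has in their place "tool_from_camera" (4x4, takes a point from camera to tool coordinates, whose origin is the TCP and whose axes are the tool frame's). Camera axes: x right, y down, z forward; pixel columns grow to the right and rows downward; lengths in mm; the calibration is good to about 2 mm. A picture is of the moment at which its call begins: read the wrist's pose just before it. There is no depth.
- hand_in(): hands the job in, once; it reports no verdict.
The state is a dict: "time_s": time; "q": joint angles; "joint_velocities": joint speeds; "joint_torque": joint torques, N m; "tool_pos": TCP position; "eef_rot": TCP orientation; "ft_force": force on the tool from outside, world axes, zero at the start; "torque": the same for the moment, N m; "gripper_width": finger opening in mm.
Only numpy, scipy, OpenCV 4.12 (cv2) and the standard library are available. Lean on these libraries where they do the work, as an engineer would, in place of code of your own. Each camera call takes 0.05 s, during which the arm holds its last target.

## Task

Lay the long curved sherd in the middle of the turntable platter, under the light bar. Then, without pushing the platter itself, swing the loose-running lever back to its right-hand stop and work it to and fro, so that the ratchet carries the platter clockwise until its rim tab points at the fixed pointer. Finish with the lever back at its right-hand stop and the sherd still in the middle; leave the other two sherds where they lie.

Things in the scene. Friction and masses are not known exactly. Their poses are not given: they have to be found in the camera images.
- sherd_long: Long curved brown potsherd, 42 x 98 x 33 mm, 0.09 kg, the only long narrow one of three loose sherds; origin at the middle of its underside, z up, y along its 98 mm length. Its middle is up to 42 mm wide along x.
- sherd_wall: Bystander: broad flat brown potsherd, 76 x 83 x 18 mm; origin at the middle of its underside.
- sherd_rim: Bystander: broad flat brown potsherd, 76 x 68 x 19 mm; origin at the middle of its underside.
- stand: Fixed photo-turntable stand on the table; origin under the platter's axis at table height, z up, -x roughly towards the robot, +y to the left. Grey base board 340 mm wide (y), x from -70 to +100 mm, 12 mm thick. A steel bracket (16 mm wide, 52 mm high, 111 to 127 mm from the axis) stands at the left outside the rim, its pointer finger aimed at the axis.
- centre (a point): Middle of the platter's top face, 50 mm above the table. The platter is a grey disc of 170 mm diameter with a black rubber face, turning about a vertical axis. It is stiff (0.8 N m) and stays where it is left.
- tab (a point): Small bare-metal tab on the platter's rim (12 mm wide, reaching 98 mm from the axis); the point lies on its outer end, 95 mm from the axis, level with the platter's top. It turns with the platter.
- pointer (a point): Fixed point at the tip of the steel pointer finger at the left of the stand, 95 mm from the axis and level with the platter's top: the tab's point lies here when the tab is in line with the pointer.
- knob (a point): Point on the axis of the lever's upright black handle, 70 mm above the table, 170 mm from the platter's axis. The handle is 22 mm thick, 30 to 95 mm above the table, on the end of a flat steel lever (14 to 20 mm up) that sticks out from under the platter towards the robot. Swinging it takes about 0.5 to 1 N at the handle when loose, 5 to 8 N when it carries the platter.
- lever (a joint): Lever angle in rad about the platter's axis, growing clockwise seen from above (handle goes from the robot's right to its left). 0: right-hand stop, 34 degrees right of the stand's -x direction; 1.2: left-hand stop, 34 degrees left. Growing, its pawl catches one of 18 teeth (after at most 0.35 rad of lost motion) and it carries the platter; falling, it clicks loose and the platter stays.
- platter (a joint): Platter angle in rad, growing clockwise seen from above; 0: tab in line with the pointer. Starts at -1.0 to -1.6 (about two strokes of the lever). The lever cannot turn it back.
- light_bar (a point): Middle of the underside of the aluminium light bar that spans the platter, 217 mm above the table, part of the stand. The bar is 80 mm deep (stand x -40 to +40 mm), 300 mm wide along y and 25 mm thick, on two 16 mm posts at x = +30, y = +-155 mm. A tool must come in tilted, from the robot's side, to reach the platter's middle.
There are look-alikes about, which are no part of the job. What is shaped like the sherd_long but pink is not meant.

How it is judged:
By the outcome, as a careful person would: the job done as asked, in the order asked, and still so for the second after the job is handed in, with the robot touching nothing.
It also fails if it takes over 72 s, if anything falls off the work surface, if the arm or the gripper's body presses on something with over 40 N, if the wrist force passes 120 N, or if a joint passes its speed limit or range.

## Working session

There is one attempt and no reset: what is moved stays moved. The work goes in short steps, Python scripts to look and compute and a shell command to move; the robot and the scene stay as the last step left them, time stands still between calls to the robot, and variables do not carry over. Pictures are saved under pics/ and viewed, and the job is handed in when it is done.

```bash
ls; mkdir -p pics; python3 - <<'E'
from workcell import *
import cv2,numpy as np
s=read_state();print(s)
for n in("side","top","wrist"):
    c=read_camera(n)
    cv2.imwrite(f"pics/a_{n}.png",c["frame"][:,:,::-1])
    print(n,{k:(np.round(v,3).tolist() if not np.isscalar(v) else v) for k,v in c.items() if k!="frame"})
E
```

```text
pics
{'time_s': 0.0, 'q': array([9.75350298e-01, 1.04682613e-01, 9.64683483e-02, 1.56392804e+00,
       2.10650274e-05, 1.35311828e+00]), 'joint_velocities': array([-2.03278176e-03, -5.91673333e-05, -1.19673119e-03,  1.01831796e-04,
        1.85897293e-04, -1.09972415e-03]), 'joint_torque': array([ 1.49938529e-03, -5.56933701e+01,  5.03648472e+01,  1.66824635e-02,
       -1.88865015e-04,  3.56140333e-06]), 'tool_pos': array([221.08402336, 557.41437194, 230.53160613]), 'eef_rot': array([ 2.39112459e-04,  8.27298659e-01,  5.61761939e-01, -6.29167395e-04]), 'ft_force': array([-0.26294261, -0.74277004, -0.1547106 ]), 'torque': array([-0.00156567,  0.02980803,  0.04182392]), 'gripper_width': 85.51048215326236}
side {'fov_y': 54.695209567404, 'cx': 252.4387219349543, 'cy': 189.63703993765708, 'R': [[0.982, -0.185, 0.026], [-0.056, -0.427, -0.903], [0.178, 0.885, -0.429]], 't': [-514.021, 197.405, 894.563]}
top {'fov_y': 52.17413627179498, 'cx': 254.5371504914981, 'cy': 190.0344033462254, 'R': [[-0.012, -0.999, -0.051], [-0.993, 0.018, -0.12], [0.121, 0.05, -0.991]], 't': [79.299, 520.771, 983.978]}
wrist {'fov_y': 65.04984269795801, 'cx': 256.3045344726211, 'cy': 193.70127964227262, 'tool_from_camera': [[1.0, -0.0, 0.0, -0.383], [0.0, 0.952, 0.305, -78.505], [-0.0, -0.305, 0.952, -141.896], [0.0, 0.0, 0.0, 1.0]]}
```

View pics/a_top.png

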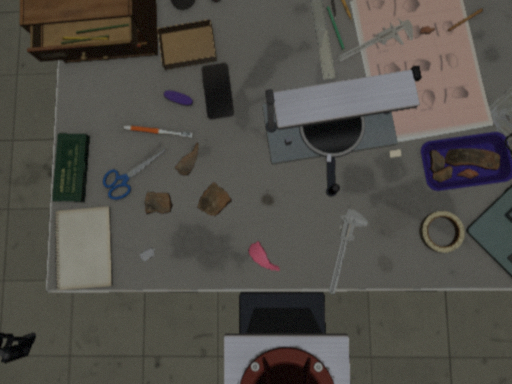

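View pics/a_side.png

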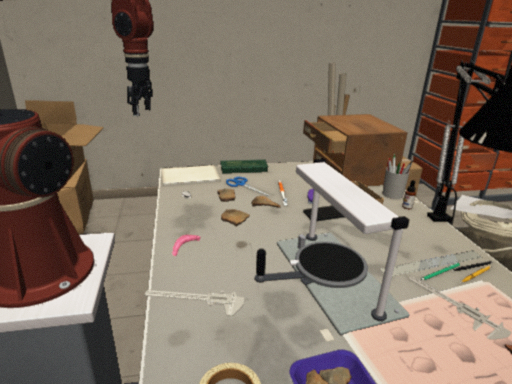

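View pics/a_wrist.png

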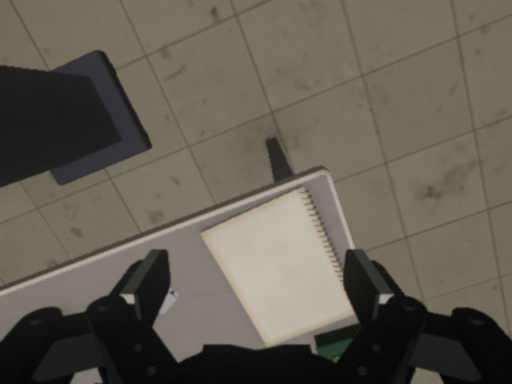

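```bash
cat > h.py <<'E'
import numpy as np,cv2
from workcell import *
from scipy.spatial.transform import Rotation as Rn
def cam(n):
    s=read_state(); c=read_camera(n); f=c["frame"]; 
    F=f.shape[0]/2/np.tan(np.radians(c["fov_y"]/2))
    if n=="wrist":
        q=s["eef_rot"]; Rw=Rn.from_quat([q[1],q[2],q[3],q[0]]).as_matrix()
        T=c["tool_from_camera"]; Rc=Rw@T[:3,:3]; o=Rw@T[:3,3]+s["tool_pos"]
    else:
        Rc=np.array(c["R"]).T; o=-Rc@np.array(c["t"])
    return dict(F=F,cx=c["cx"],cy=c["cy"],R=Rc,o=o,img=f)
def ray(c,p):
    d=c["R"]@np.array([(p[0]-c["cx"])/c["F"],(p[1]-c["cy"])/c["F"],1]); return d/np.linalg.norm(d)
def onz(c,p,z):
    d=ray(c,p); return c["o"]+d*(z-c["o"][2])/d[2]
def proj(c,X):
    p=c["R"].T@(np.array(X,float)-c["o"]); return p[:2]/p[2]*c["F"]+[c["cx"],c["cy"]]
def tri(c1,p1,c2,p2):
    d1,d2=ray(c1,p1),ray(c2,p2)
    A=np.c_[d1,-d2]; s=np.linalg.lstsq(A,c2["o"]-c1["o"],rcond=None)[0]
    a,b=c1["o"]+s[0]*d1,c2["o"]+s[1]*d2
    return (a+b)/2,np.linalg.norm(a-b)
def crop(img,x0,y0,x1,y1,k,name):
    cv2.imwrite("pics/"+name,cv2.resize(img[y0:y1,x0:x1,::-1],None,fx=k,fy=k,interpolation=cv2.INTER_CUBIC))
E
python3 - <<'E'
from h import *
import pickle
t=cam("top");s=cam("side");pickle.dump((t,s),open("c0.pkl","wb"))
crop(t["img"],120,130,250,225,6,"b_t.png")
crop(t["img"],255,55,430,205,4,"b_st.png")
crop(s["img"],210,170,300,235,8,"b_s.png")
crop(s["img"],240,150,430,330,4,"b_ss.png")
E
```

```text
(no output)
```

View pics/b_t.png

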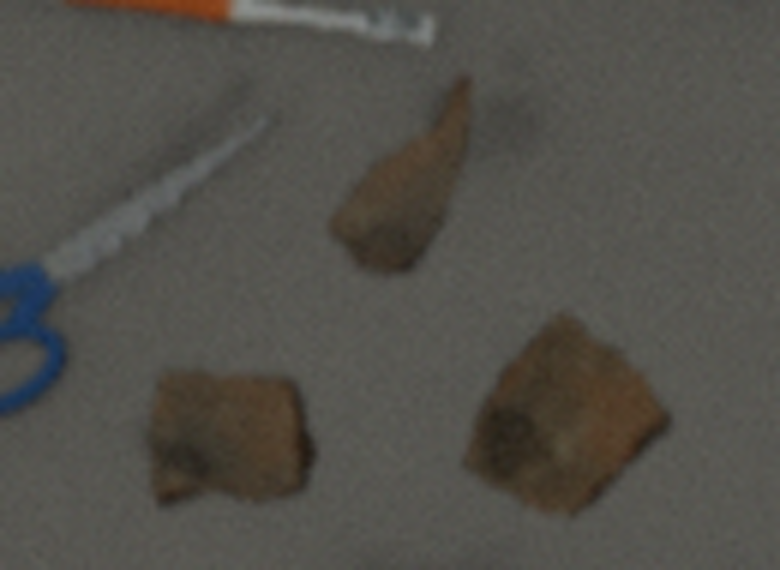

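View pics/b_st.png

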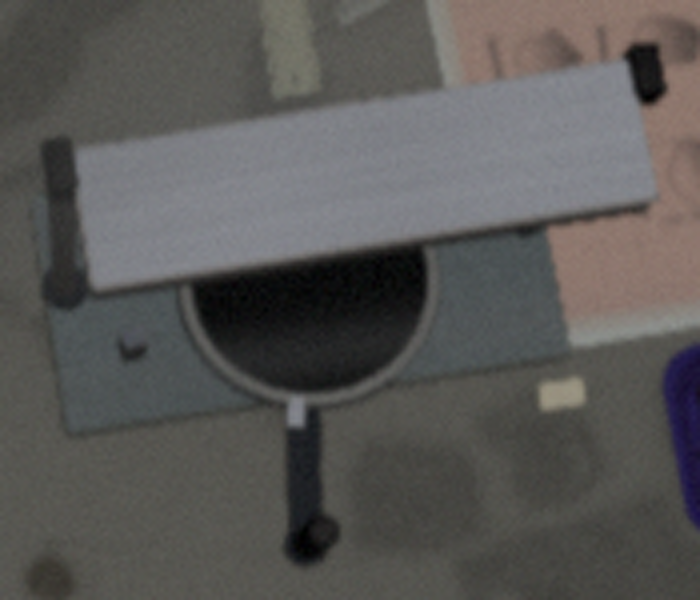

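View pics/b_s.png

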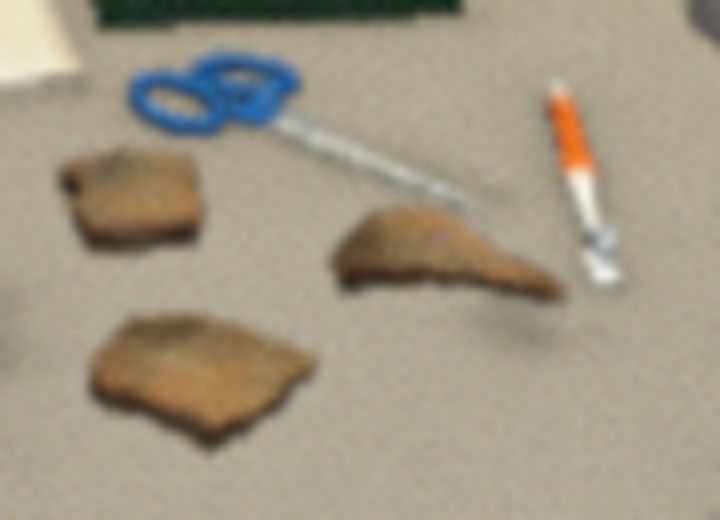

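View pics/b_ss.png

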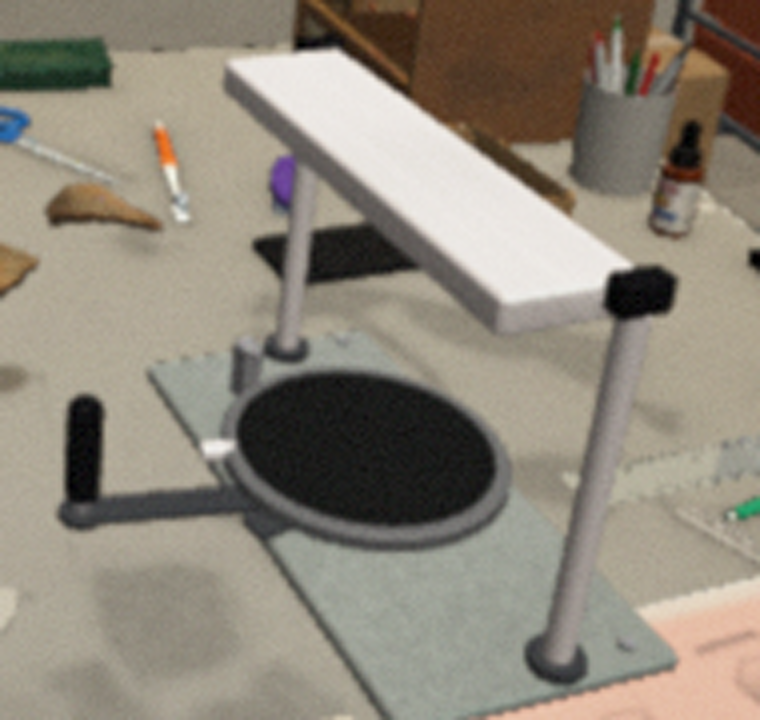

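```bash
python3 - <<'E'
from h import *
import pickle
t,s=pickle.load(open("c0.pkl","rb"))
T=lambda x,y:(120+x/6-.5,130+y/6-.5); S=lambda x,y:(210+x/8-.5,170+y/8-.5)
T4=lambda x,y:(255+x/4-.4,55+y/4-.4); S4=lambda x,y:(240+x/4-.4,150+y/4-.4)
np.set_printoptions(precision=1,suppress=True)
print("cams",t["o"],s["o"])
print("tail",tri(t,T(463,82),s,S(562,292)))
print("left corner",tri(t,T(335,228),s,S(340,270)))
# sherd contour
for nm,c,roi in(("top",t,(170,138,203,180)),("side",s,(248,192,284,212))):
    x0,y0,x1,y1=roi; im=c["img"][y0:y1,x0:x1].astype(int)
    m=((im[...,0]-im[...,2])>14).astype(np.uint8)
    n,l,st,ce=cv2.connectedComponentsWithStats(m); i=1+np.argmax(st[1:,4]); c["m"]=l==i
    ys,xs=np.nonzero(l==i); P=np.c_[xs+x0,ys+y0]
    print(nm,st[i],P.mean(0))
    if nm=="top":
        W=np.array([onz(c,p,18)[:2] for p in P]); r=cv2.minAreaRect(W.astype(np.float32)); print(r); print(W.mean(0)); b=cv2.boxPoints(r);print(b)
        np.save("W.npy",W)
print("board",onz(t,T4(66,435),12),onz(t,T4(570,352),12), onz(s,S4(150,372),12),onz(s,S4(672,660),12))
fl=onz(t,T4(66,435),12);fr=onz(t,T4(570,352),12)
v=(fl-fr)/np.linalg.norm(fl-fr);print(np.linalg.norm(fl-fr),"yaw",np.degrees(np.arctan2(-v[0],v[1])))
xx=np.array([v[1],-v[0],0]); print("axis from board",(fl+fr)/2+70*xx)
# black platter disk in side
im=s["img"].astype(int)[230:300,290:375]; m=(im.sum(2)<110).astype(np.uint8)
n,l,st,ce=cv2.connectedComponentsWithStats(m); i=1+np.argmax(st[1:,4]);print(st[i])
ys,xs=np.nonzero(l==i);
cs,_=cv2.findContours((l==i).astype(np.uint8),cv2.RETR_EXTERNAL,cv2.CHAIN_APPROX_NONE)
P=cs[0][:,0]+[290,230]; W=np.array([onz(s,p,50)[:2] for p in P])
print("disc",cv2.minEnclosingCircle(W.astype(np.float32)),cv2.fitEllipse(W.astype(np.float32)))
print("tab", tri(t,T4(297,425),s,S4(205,448)), onz(t,T4(297,425),50),onz(s,S4(205,448),50))
print("knob top",tri(t,T4(322,530),s,S4(86,402)),onz(t,T4(322,530),95))
print("knob base",tri(t,T4(302,548),s,S4(82,505)))
print("bar front edge",tri(t,T4(90,292),s,S4(228,85)),tri(t,T4(655,205),s,S4(500,328)))
E
```

```text
cams [ 399.    20.8 1042.1] [ 357.1 -802.7  575.8]
tail (array([655.9, 227.8,  11.2]), np.float64(0.5530464352489429))
left corner (array([584.6, 290.3,  -4.7]), np.float64(16.35482039583381))
top [  5   5  24  32 334] [187.5 160.9]
((610.2467041015625, 243.2281951904297), (39.07270050048828, 91.90703582763672), 46.51828384399414)
[606.  251.1]
[[563.5 260.7]
 [630.1 197.4]
 [657.  225.8]
 [590.3 289. ]]
side [  0   0  36  20 709] [265.4 201.6]
board [595.4  27.2  12. ] [ 643.6 -305.9   12. ] [595.2  20.1  12. ] [ 801.5 -284.    12. ]
336.53599974551724 yaw 8.23777127618427
axis from board [ 688.8 -129.3   12. ]
[  10   14   63   37 1772]
disc ((687.14599609375, -127.4795150756836), 73.3097915649414) ((686.538330078125, -128.41775512695312), (140.10008239746094, 145.01220703125), 63.4243049621582)
tab (array([ 591. , -120. ,   51.5]), np.float64(0.015848442147517693)) [ 591.3 -120.2   50. ] [ 591.7 -118.1   50. ]
knob top (array([ 517.3, -126.3,   95.9]), np.float64(1.1170951096957271)) [ 517.9 -126.5   95. ]
knob base (array([ 516.4, -124.7,   22.4]), np.float64(1.83808562657468))
bar front edge (array([631.4,  11.8, 225.5]), np.float64(1.0269814253960745)) (array([ 668.6, -284.8,  229. ]), np.float64(2.312921117394065))
```

```bash
python3 -m handwheel; echo; python3 -m handwheel '[[0.0854,[0,0,0],0]]'
```

```text
time_s: 0.35
tool_pos: [221.3, 557.6, 231.1]
eef_rot: [0.0, 0.827, 0.562, -0.0]
ft_force: [-0.0, 0.3, 0.1]
gripper_width: 85.6invalid input
```

```bash
cat >> h.py <<'E'
def pose():
    s=read_state(); q=s["eef_rot"]; return s["tool_pos"],Rn.from_quat([q[1],q[2],q[3],q[0]]).as_matrix()
def info():
    s=read_state(); p,R=pose()
    z=R[:,2]; print("t",round(s["time_s"],2),"p",p.round(1),"z",z.round(3),"tilt",round(np.degrees(np.arccos(-z[2])),1),"dir",round(np.degrees(np.arctan2(z[1],z[0])),1),"jaw",R[:,0].round(3),round(np.degrees(np.arctan2(R[1,0],R[0,0])),1),"q",s["q"].round(2),"F",s["ft_force"].round(1),"w",round(s["gripper_width"],1))
def go(target,turn=0,n=None):
    "tool shift if turn first applied then shift (mm)"
    p,R=pose(); d=np.array(target,float)-p
    print("world d",d.round(1),"tool shift (mm)",(R.T@d).round(1),"after turn",(Rn.from_euler('z',-turn,degrees=True).as_matrix()@R.T@d).round(1))
E
python3 - <<'E'
from h import *
info(); go([608,246,160],21.9)
E
```

```text
t 0.35 p [221.3 557.6 231.1] z [-0. -0. -1.] tilt 0.0 dir -124.0 jaw [ 0.369  0.929 -0.   ] 68.4 q [ 0.98  0.1   0.1   1.56 -0.    1.35] F [-0.   0.3  0.1] w 85.6
world d [ 386.7 -311.6  -71.1] tool shift (mm) [-147.   474.4   71.1] after turn [ 40.6 495.   71.1]
```

```bash
python3 -m handwheel '[[0.0854,[0,0,0],7.3],[0.0854,[0,0,0],7.3],[0.0854,[0,0,0],7.3],[0.0854,[0.004,0.045,0],0],[0.0854,[0.004,0.045,0],0],[0.0854,[0.004,0.045,0],0],[0.0854,[0.004,0.045,0],0],[0.0854,[0.004,0.045,0],0],[0.0854,[0.004,0.045,0],0]]'; python3 -m handwheel '[[0.0854,[0.004,0.045,0.014],0],[0.0854,[0.004,0.045,0.014],0],[0.0854,[0.004,0.045,0.014],0],[0.0854,[0.004,0.045,0.014],0],[0.0854,[0.004,0.045,0.014],0],[0.0854,[0,0,0],0],[0.0854,[0,0,0],0]]'
python3 - <<'E'
from h import *
info(); go([608,246,160])
c=cam("wrist"); cv2.imwrite("pics/c_w.png",c["img"][:,:,::-1])
import pickle; pickle.dump(c,open("cw.pkl","wb"))
for X in([608,246,0],[608,246,30],[655.9,227.8,11]): print(proj(c,X))
E
```

```text
time_s: 1.25
tool_pos: [434.8, 387.8, 231.4]
eef_rot: [-0.0, 0.919, 0.394, 0.0]
ft_force: [1.3, 1.0, 0.1]
gripper_width: 85.4
time_s: 1.95
tool_pos: [610.5, 247.6, 160.4]
eef_rot: [-0.0, 0.919, 0.394, -0.001]
ft_force: [-1.2, 0.2, 0.3]
gripper_width: 85.7
t 1.95 p [610.5 247.6 160.4] z [-0.002 -0.    -1.   ] tilt 0.1 dir -178.3 jaw [ 0.69   0.724 -0.001] 46.3 q [0.19 0.28 0.17 1.46 0.   0.95] F [-1.2  0.2  0.3] w 85.7
world d [-2.5 -1.6 -0.4] tool shift (mm) [-3.  -0.7  0.4] after turn [-3.  -0.7  0.4]
[254.06119513 176.3865677 ]
[253.79828226 184.32023242]
[273.06973451 222.73475278]
```

View pics/c_w.png

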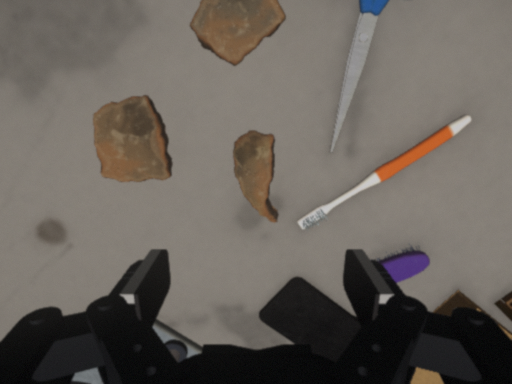

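```bash
python3 - <<'E'
from h import *
import pickle
c=pickle.load(open("cw.pkl","rb")); t,s=pickle.load(open("c0.pkl","rb"))
im=c["img"].astype(int)[120:230,220:290]; m=((im[...,0]-im[...,2])>25).astype(np.uint8)
n,l,st,ce=cv2.connectedComponentsWithStats(m); i=1+np.argmax(st[1:,4])
for y in range(0,110,6):
    xs=np.nonzero(l[y]==i)[0]
    if len(xs): print(y+120,xs.min()+220,xs.max()+220, onz(c,((xs.min()+xs.max())/2+220,y+120),12)[:2].round(1), np.linalg.norm(onz(c,(xs.min()+220,y+120),10)-onz(c,(xs.max()+220,y+120),10)).round(1))
print("tail", tri(c,(274,219),t,(120+463/6-.5,130+82/6-.5)))
print("top apex?", tri(c,(240,136),s,(210+340/8,170+245/8)),tri(c,(272,137),s,(210+385/8,170+212/8)))
E
```

```text
132 248 257 [573.4 277.2] 8.6
138 238 273 [579.5 275.4] 33.7
144 235 272 [582.3 270. ] 35.8
150 234 271 [585.8 265.3] 36.0
156 233 272 [590.  261.2] 38.2
162 234 271 [594.3 257.1] 36.5
168 235 271 [599.  253.3] 35.7
174 235 271 [603.4 249.1] 35.9
180 238 271 [608.8 245.9] 33.1
186 240 268 [613.  241.3] 28.3
192 242 268 [618.2 237.6] 26.4
198 246 267 [623.9 234.3] 21.5
204 251 266 [630.  231.3] 15.5
210 257 269 [638.  230.2] 12.4
216 262 274 [646.4 229.4] 12.5
222 272 275 [655.2 228.9] 3.2
tail (array([657.06428869, 229.41272447,   2.51402737]), np.float64(1.3402671678589))
top apex? (array([570.26930903, 266.14200492,  17.13150851]), np.float64(5.2501410763868614)) (array([592.33010475, 287.2343444 ,  20.12587054]), np.float64(7.318395975763358))
```

```bash
python3 - <<'E'
from h import *
go([603,249,6])
E
python3 -m handwheel '[[0.0854,[-0.002,-0.003,0.03],0],[0.0854,[-0.002,-0.003,0.04],0],[0.0854,[0,0,0.04],0],[0.0854,[0,0,0.03],0],[0.0854,[0,0,0.014],0],[0.0854,[0,0,0],0]]' 30
python3 - <<'E'
from h import *
info(); go([603,249,6])
E
```

```text
world d [  -7.2    0.4 -155.2] tool shift (mm) [ -4.6  -5.4 155.2] after turn [ -4.6  -5.4 155.2]
time_s: 2.6
tool_pos: [601.6, 250.5, 6.1]
eef_rot: [-0.0, 0.919, 0.395, -0.001]
ft_force: [-0.5, 0.9, -0.0]
gripper_width: 85.7
t 2.6 p [601.6 250.5   6.1] z [-0.003 -0.    -1.   ] tilt 0.1 dir -172.5 jaw [ 0.688  0.726 -0.002] 46.5 q [ 0.19  0.34 -0.05  1.19  0.    0.95] F [-0.5  0.9 -0. ] w 85.7
world d [ 1.4 -1.5 -0.1] tool shift (mm) [-0.1  2.1  0.1] after turn [-0.1  2.1  0.1]
```

```bash
python3 -m handwheel '[[0.01,[0,0.001,0],0],[0.01,[0,0,0],0],[0.01,[0,0,0],0],[0.01,[0,0,0],0],[0.01,[0,0,0],0],[0.01,[0,0,-0.02],0],[0.01,[0,0,-0.03],0]]' 30
python3 - <<'E'
from h import *
info(); go([590,115,45],-28.5)
E
```

```text
time_s: 3.3
tool_pos: [602.7, 248.8, 56.4]
eef_rot: [-0.0, 0.919, 0.394, -0.002]
ft_force: [0.9, -0.1, -0.8]
gripper_width: 39.5
t 3.3 p [602.7 248.8  56.4] z [-0.003 -0.001 -1.   ] tilt 0.2 dir -170.8 jaw [ 0.689  0.725 -0.003] 46.4 q [0.19 0.3  0.   1.27 0.   0.95] F [ 0.9 -0.1 -0.8] w 39.5
world d [ -12.7 -133.8  -11.4] tool shift (mm) [-105.7   83.    11.5] after turn [-132.5   22.5   11.5]
```

```bash
python3 -m handwheel '[[0.01,[0,0,0],-7.2],[0.01,[0,0,0],-7.1],[0.01,[0,0,0],-7.1],[0.01,[0,0,0],-7.1],[0.01,[-0.033,0.006,0],0],[0.01,[-0.033,0.006,0],0],[0.01,[-0.033,0.006,0],0],[0.01,[-0.033,0.005,0],0],[0.01,[0,0,0.025],0],[0.01,[0,0,0.02],0]]' 30
python3 - <<'E'
from h import *
info(); 
c=cam("side"); crop(c["img"],200,170,330,270,6,"d_s.png")
E
```

```text
time_s: 4.3
tool_pos: [592.8, 114.4, 12.8]
eef_rot: [0.001, 0.794, 0.608, 0.001]
ft_force: [0.7, 0.1, -1.0]
gripper_width: 39.6
t 4.3 p [592.8 114.4  12.8] z [ 0.002  0.    -1.   ] tilt 0.1 dir 1.1 jaw [0.262 0.965 0.001] 74.8 q [-0.03  0.19 -0.21  1.17  0.    0.24] F [ 0.7  0.1 -1. ] w 39.6
```

View pics/d_s.png

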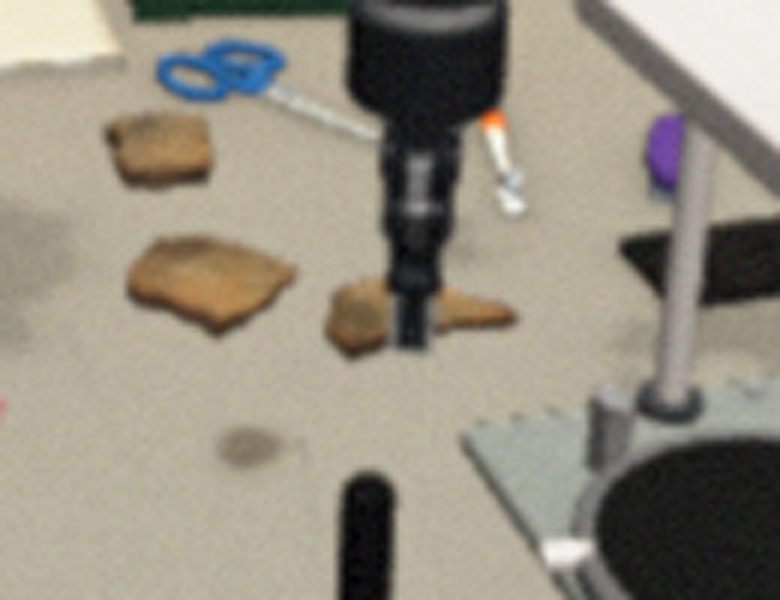

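```bash
python3 -m handwheel '[[0.01,[0,0,0.006],0],[0.01,[0,0,0],0],[0.0854,[0,0,0],0],[0.0854,[0,0,0],0],[0.0854,[0,0,0],0],[0.0854,[0,0,-0.03],0],[0.0854,[0,0,-0.05],0],[0.0854,[0,0,-0.05],0],[0.0854,[0,0,-0.05],0],[0.0854,[0,0,-0.05],0]]' 30
python3 - <<'E'
from h import *
info(); c=cam("wrist"); cv2.imwrite("pics/e_w.png",c["img"][:,:,::-1])
import pickle; pickle.dump(c,open("cw2.pkl","wb"))
E
```

```text
time_s: 5.35
tool_pos: [591.6, 115.8, 238.6]
eef_rot: [0.0, 0.794, 0.609, 0.0]
ft_force: [0.5, -0.2, 0.2]
gripper_width: 85.4
t 5.35 p [591.6 115.8 238.6] z [ 0.  0. -1.] tilt 0.0 dir 18.6 jaw [0.259 0.966 0.   ] 75.0 q [-0.02  0.11  0.12  1.58  0.    0.24] F [ 0.5 -0.2  0.2] w 85.4
```

View pics/e_w.png

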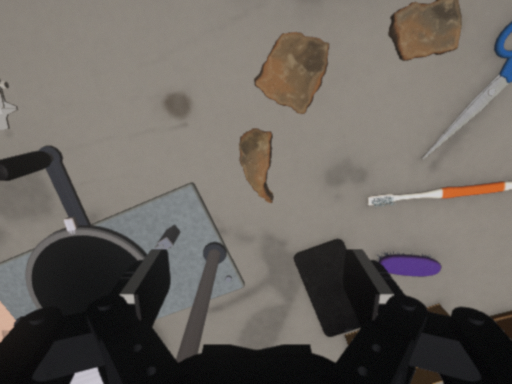

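```bash
python3 -m handwheel '[[0.0854,[-0.04,0.01,-0.03],0],[0.0854,[-0.04,0.01,-0.03],0],[0.0854,[-0.04,0.01,-0.03],0],[0.0854,[-0.04,0.01,-0.03],0],[0.0854,[-0.04,0.01,-0.03],0],[0.0854,[-0.04,0.01,-0.03],0],[0.0854,[-0.04,0.01,-0.03],0],[0.0854,[0,0,-0.03],0]]'
python3 - <<'E'
from h import *
info()
E
python3 -m handwheel '[[0.0854,[0,0.03,-0.03],0],[0.0854,[0,0.03,-0.03],0],[0.0854,[0,0.03,-0.03],0],[0.0854,[0,0.03,-0.03],0],[0.0854,[0,0.03,-0.03],0]]'
python3 - <<'E'
from h import *
info()
E
```

```text
time_s: 6.2
tool_pos: [586.4, -171.8, 472.0]
eef_rot: [-0.0, 0.795, 0.607, -0.001]
ft_force: [0.9, 1.0, 1.0]
gripper_width: 85.5
t 6.2 p [ 586.4 -171.8  472. ] z [-0.001 -0.    -1.   ] tilt 0.1 dir -165.9 jaw [ 0.264  0.965 -0.001] 74.7 q [-0.5   0.43  0.95  2.09 -0.   -0.23] F [0.9 1.  1. ] w 85.5
time_s: 6.7
tool_pos: [611.8, -171.7, 525.7]
eef_rot: [0.049, 0.792, 0.608, 0.034]
ft_force: [0.0, 0.2, -0.2]
gripper_width: 85.7
t 6.7 p [ 611.8 -171.7  525.7] z [ 0.113 -0.036 -0.993] tilt 6.8 dir -17.8 jaw [ 0.259  0.966 -0.006] 75.0 q [-0.49  0.5   1.15  2.11  0.02 -0.23] F [ 0.   0.2 -0.2] w 85.7
```

```bash
python3 -m handwheel '[[0.0854,[0,0.03,-0.04],0],[0.0854,[0,0.03,-0.04],0],[0.0854,[0,0.03,-0.04],0],[0.0854,[0,0.03,-0.04],0],[0.0854,[0,0.03,-0.04],0]]'
python3 - <<'E'
from h import *
info()
E
python3 -m handwheel '[[0.0854,[0,0.05,0],0],[0.0854,[0,0.05,0],0],[0.0854,[0,0.05,0],0]]'
python3 - <<'E'
from h import *
info()
E
```

```text
time_s: 7.2
tool_pos: [583.8, -162.4, 600.3]
eef_rot: [0.099, 0.787, 0.604, 0.073]
ft_force: [-0.5, 0.6, -1.2]
gripper_width: 85.5
t 7.2 p [ 583.8 -162.4  600.3] z [ 0.234 -0.068 -0.97 ] tilt 14.1 dir -16.2 jaw [ 0.259  0.966 -0.005] 75.0 q [-0.52  0.38  1.15  2.11  0.06 -0.25] F [-0.5  0.6 -1.2] w 85.5
time_s: 7.5
tool_pos: [594.7, -168.6, 581.1]
eef_rot: [0.078, 0.787, 0.607, 0.081]
ft_force: [0.7, -0.4, 0.6]
gripper_width: 85.4
t 7.5 p [ 594.7 -168.6  581.1] z [ 0.222 -0.024 -0.975] tilt 12.9 dir -6.1 jaw [0.251 0.967 0.033] 75.5 q [-0.53  0.41  1.15  2.11  0.09 -0.27] F [ 0.7 -0.4  0.6] w 85.4
```

```bash
python3 -m handwheel '[[0.0854,[0,0.02,-0.05],0],[0.0854,[0,0.02,-0.05],0],[0.0854,[0,0.02,-0.05],0],[0.0854,[0,0.02,-0.05],0],[0.0854,[0,0.02,-0.05],0]]'
python3 - <<'E'
from h import *
info()
E
python3 -m handwheel '[[0.0854,[0,0.02,-0.05],0],[0.0854,[0,0.02,-0.05],0],[0.0854,[0,0.02,-0.05],0],[0.0854,[0,0.02,-0.05],0],[0.0854,[0,0.02,-0.05],0]]'
python3 - <<'E'
from h import *
info()
E
```

```text
time_s: 8.0
tool_pos: [546.4, -153.8, 676.6]
eef_rot: [0.151, 0.779, 0.597, 0.122]
ft_force: [-0.0, -0.4, -0.5]
gripper_width: 85.4
t 8.0 p [ 546.4 -153.8  676.6] z [ 0.37  -0.09  -0.925] tilt 22.4 dir -13.6 jaw [0.258 0.966 0.01 ] 75.0 q [-0.57  0.24  1.15  2.11  0.13 -0.29] F [-0.  -0.4 -0.5] w 85.4
time_s: 8.5
tool_pos: [488.0, -128.3, 762.2]
eef_rot: [0.225, 0.765, 0.582, 0.16]
ft_force: [0.4, 1.1, 0.2]
gripper_width: 85.8
t 8.5 p [ 488.  -128.3  762.2] z [ 0.506 -0.159 -0.848] tilt 32.0 dir -17.4 jaw [ 0.272  0.962 -0.018] 74.2 q [-0.62  0.08  1.15  2.11  0.17 -0.31] F [0.4 1.1 0.2] w 85.8
```

```bash
python3 -m handwheel '[[0.0854,[0,0.02,-0.05],0],[0.0854,[0,0.02,-0.05],0],[0.0854,[0,0.02,-0.05],0],[0.0854,[0,0.02,-0.05],0],[0.0854,[0,0.02,-0.05],0],[0.0854,[0,0,0],0]]'
python3 - <<'E'
from h import *
info()
E
python3 -m handwheel '[[0.0854,[0,0,0.05],0],[0.0854,[0,0,0.05],0],[0.0854,[0,0,0.05],0]]'
python3 - <<'E'
from h import *
info();go([560,115,150])
E
```

```text
time_s: 9.1
tool_pos: [420.5, -86.2, 836.8]
eef_rot: [0.3, 0.746, 0.562, 0.193]
ft_force: [-0.8, -0.0, -1.0]
gripper_width: 85.4
t 9.1 p [420.5 -86.2 836.8] z [ 0.625 -0.232 -0.745] tilt 41.8 dir -20.3 jaw [ 0.294  0.955 -0.05 ] 72.9 q [-0.66 -0.09  1.16  2.11  0.2  -0.31] F [-0.8 -0.  -1. ] w 85.4
time_s: 9.4
tool_pos: [495.0, -115.6, 752.9]
eef_rot: [0.3, 0.747, 0.562, 0.192]
ft_force: [0.6, -0.5, 0.8]
gripper_width: 85.7
t 9.4 p [ 495.  -115.6  752.9] z [ 0.624 -0.231 -0.747] tilt 41.7 dir -20.4 jaw [ 0.294  0.954 -0.05 ] 72.9 q [-0.58 -0.32  0.61  1.78  0.15 -0.24] F [ 0.6 -0.5  0.8] w 85.7
world d [  65.   230.6 -602.9] tool shift (mm) [ 269.4 -396.4  437.3] after turn [ 269.4 -396.4  437.3]
```

```bash
python3 -m handwheel '[[0.0854,[0,0,0],4.3],[0.0854,[0,0,0],0]]'
python3 - <<'E'
from h import *
info();go([532,137,90])
E
```

```text
time_s: 9.6
tool_pos: [495.4, -115.8, 749.1]
eef_rot: [0.288, 0.769, 0.534, 0.202]
ft_force: [-1.1, -0.2, 0.7]
gripper_width: 85.3
t 9.6 p [ 495.4 -115.8  749.1] z [ 0.618 -0.227 -0.753] tilt 41.2 dir -20.2 jaw [0.348 0.938 0.003] 69.6 q [-0.58 -0.31  0.61  1.79  0.15 -0.17] F [-1.1 -0.2  0.7] w 85.3
world d [  36.6  252.8 -659.1] tool shift (mm) [ 247.9 -474.7  461.4] after turn [ 247.9 -474.7  461.4]
```

```bash
python3 -m handwheel '[[0.0854,[0.0165,-0.0315,0.031],0],[0.0854,[0.0165,-0.0315,0.031],0],[0.0854,[0.0165,-0.0315,0.031],0],[0.0854,[0.0165,-0.0315,0.031],0],[0.0854,[0.0165,-0.0315,0.031],0],[0.0854,[0.0165,-0.0315,0.031],0],[0.0854,[0.0165,-0.0315,0.031],0],[0.0854,[0.0165,-0.0315,0.031],0],[0.0854,[0.0165,-0.0315,0.031],0],[0.0854,[0.0165,-0.0315,0.031],0]]'
python3 - <<'E'
from h import *
info();go([532,137,90])
E
```

```text
time_s: 10.6
tool_pos: [547.3, 55.2, 337.1]
eef_rot: [0.285, 0.772, 0.535, 0.19]
ft_force: [0.4, -0.1, -0.1]
gripper_width: 85.4
t 10.6 p [547.3  55.2 337.1] z [ 0.599 -0.237 -0.765] tilt 40.1 dir -21.6 jaw [ 0.355  0.935 -0.012] 69.2 q [-0.01 -0.84 -0.63  1.11 -0.24  0.27] F [ 0.4 -0.1 -0.1] w 85.4
world d [ -15.3   81.8 -247.1] tool shift (mm) [  73.9 -191.9  160.3] after turn [  73.9 -191.9  160.3]
```

```bash
cat > k.py <<'E'
import numpy as np
from scipy.optimize import least_squares
D=np.array([ # x,y,z,q2,q3,q4
[221.3,557.6,231.1,.1046,.0965,1.564],[610.5,247.6,160.4,.28,.17,1.46],[601.6,250.5,6.1,.34,-.05,1.19],[602.7,248.8,56.4,.30,0,1.27],
[592.8,114.4,12.8,.19,-.21,1.17],[591.6,115.8,238.6,.11,.12,1.58],[586.4,-171.8,472,.43,.95,2.09],[611.8,-171.7,525.7,.5,1.15,2.11],[583.8,-162.4,600.3,.38,1.15,2.11],[546.4,-153.8,676.6,.24,1.15,2.11],[488,-128.3,762.2,.08,1.15,2.11],[420.5,-86.2,836.8,-.09,1.16,2.11],[495,-115.6,752.9,-.32,.61,1.78],[547.3,55.2,337.1,-.84,-.63,1.11]])
r=np.hypot(D[:,0],D[:,1]);z=D[:,2];q2,q3,q4=D[:,3:].T
def fk(p,q2,q3,q4):
    a,h,L1,L2,L3,Lt=p; e=q3-q2; P=q2-q3+q4
    return a+L1*np.sin(q2)+L2*np.cos(e)-L3*np.sin(e)+Lt*np.cos(P), h+L1*np.cos(q2)+L2*np.sin(e)+L3*np.cos(e)-Lt*np.sin(P)
f=lambda p:np.r_[fk(p,q2,q3,q4)[0]-r,fk(p,q2,q3,q4)[1]-z]
s=least_squares(f,[0,300,400,400,0,250],loss='soft_l1',f_scale=5); P=s.x
if __name__=="__main__":
    print(P.round(1)); print(f(P).round(1).reshape(2,-1))
    lo=[-.84,-1.1,-1.84];hi=[1.86,1.16,2.11]
    for rr in(550,580,610,650,700,740):
        for zz in(12,60,100,200,350):
            for tilt in(30,40,45):
                th=np.radians(90-tilt)
                g=lambda q:np.r_[np.array(fk(P,*q))-[rr,zz],(q[0]-q[1]+q[2]-th)*300]
                u=least_squares(g,[0,0,.9],bounds=(lo,hi)); 
                print(rr,zz,tilt,u.x.round(2),"ok" if u.cost<5 else "NO",end=" | ")
            print()
E
python3 k.py
```

```text
[ 14.9 315.5 341.  548.9  42.2 462. ]
[[ -0.8   0.9  -3.6   0.9  -2.1  -1.7   1.7   5.4   5.8  -0.7  -2.1 -10.6
   -1.5  26.1]
 [ -0.6   2.6  -0.7   1.1   0.8   1.6   0.9  -4.2  -5.4  -1.1  -3.4   2.5
    4.5  -0.1]]
550 12 30 [-0.71 -1.08  0.67] ok | 550 12 40 [-0.71 -1.1   0.59] NO | 550 12 45 [-0.69 -1.1   0.55] NO | 
550 60 30 [-0.77 -1.03  0.79] ok | 550 60 40 [-0.84 -1.1   0.7 ] NO | 550 60 45 [-0.84 -1.1   0.67] NO | 
550 100 30 [-0.8  -0.97  0.87] ok | 550 100 40 [-0.84 -1.04  0.76] NO | 550 100 45 [-0.84 -1.07  0.69] NO | 
550 200 30 [-0.8  -0.79  1.06] ok | 550 200 40 [-0.84 -0.85  0.96] NO | 550 200 45 [-0.84 -0.86  0.91] NO | 
550 350 30 [-0.7  -0.45  1.29] ok | 550 350 40 [-0.84 -0.59  1.18] NO | 550 350 45 [-0.84 -0.59  1.14] NO | 
580 12 30 [-0.56 -1.    0.61] ok | 580 12 40 [-0.66 -1.1   0.49] NO | 580 12 45 [-0.64 -1.1   0.44] NO | 
580 60 30 [-0.63 -0.95  0.73] ok | 580 60 40 [-0.8  -1.1   0.61] NO | 580 60 45 [-0.78 -1.1   0.57] NO | 
580 100 30 [-0.66 -0.89  0.82] ok | 580 100 40 [-0.84 -1.06  0.68] NO | 580 100 45 [-0.84 -1.09  0.61] NO | 
580 200 30 [-0.69 -0.73
[... 1646 characters left out ...]
0.68  0.68] ok | 700 200 45 [-0.58 -0.79  0.57] ok | 
700 350 30 [-0.26 -0.14  1.16] ok | 700 350 40 [-0.47 -0.4   0.95] ok | 700 350 45 [-0.58 -0.52  0.85] ok | 
740 12 30 [ 0.   -0.53  0.51] ok | 740 12 40 [-0.12 -0.75  0.24] ok | 740 12 45 [-0.16 -0.84  0.1 ] ok | 
740 60 30 [-0.06 -0.5   0.61] ok | 740 60 40 [-0.21 -0.72  0.35] ok | 740 60 45 [-0.26 -0.83  0.22] ok | 
740 100 30 [-0.1  -0.46  0.69] ok | 740 100 40 [-0.26 -0.69  0.44] ok | 740 100 45 [-0.33 -0.8   0.31] ok | 
740 200 30 [-0.16 -0.33  0.88] ok | 740 200 40 [-0.35 -0.57  0.65] ok | 740 200 45 [-0.43 -0.69  0.53] ok | 
740 350 30 [-0.14 -0.04  1.15] ok | 740 350 40 [-0.35 -0.31  0.92] ok | 740 350 45 [-0.45 -0.43  0.81] ok |
```

```bash
python3 - <<'E'
from h import *
go([600,112,120])
E
```

```text
world d [  52.7   56.8 -217.1] tool shift (mm) [  74.4 -117.1  184.1] after turn [  74.4 -117.1  184.1]
```

```bash
python3 -m handwheel '[[0.0854,[0.016,-0.005,0.04],0],[0.0854,[0.016,-0.018,0.04],0],[0.0854,[0.016,-0.025,0.04],0],[0.0854,[0.013,-0.035,0.035],0],[0.0854,[0.013,-0.035,0.03],0],[0.0854,[0,0,0],0]]'
python3 - <<'E'
from h import *
info();go([597,113,60])
E
```

```text
time_s: 11.2
tool_pos: [595.1, 111.6, 111.0]
eef_rot: [0.282, 0.773, 0.538, 0.185]
ft_force: [-1.3, 0.3, -0.9]
gripper_width: 85.7
t 11.2 p [595.1 111.6 111. ] z [ 0.589 -0.237 -0.773] tilt 39.4 dir -21.9 jaw [ 0.354  0.935 -0.017] 69.3 q [ 0.13 -0.58 -0.88  0.64 -0.31  0.38] F [-1.3  0.3 -0.9] w 85.7
world d [  1.9   1.4 -51. ] tool shift (mm) [  2.8 -31.4  40.2] after turn [  2.8 -31.4  40.2]
```

```bash
python3 - <<'E'
from h import *
c=cam("wrist"); cv2.imwrite("pics/f_w.png",c["img"][:,:,::-1]); print(proj(c,[592,115,15]),proj(c,[599,113,0]))
c=cam("top"); crop(c["img"],190,120,290,200,7,"f_t.png"); print(proj(c,[592,115,15]))
E
```

```text
[262.11511977 119.93699193] [262.89540211 112.93634117]
[238.17806937 165.10284715]
```

View pics/f_w.png

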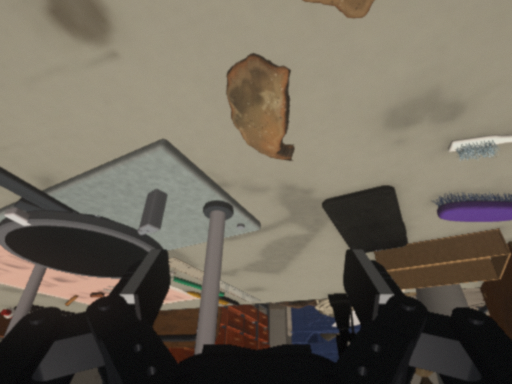

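View pics/f_t.png

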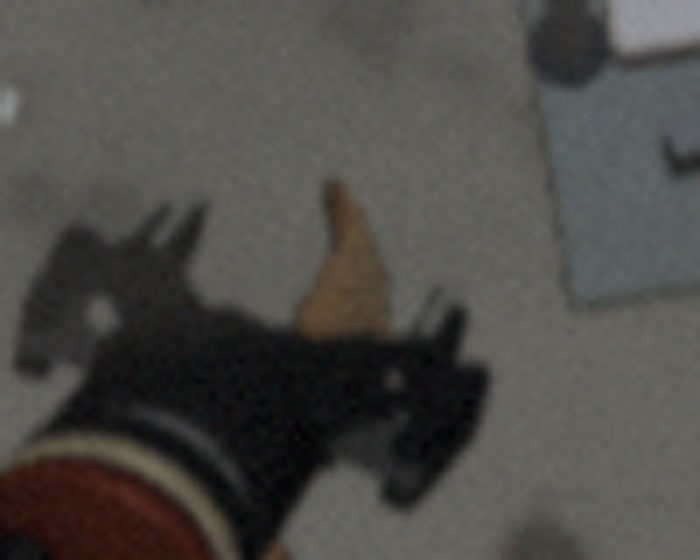

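```bash
python3 - <<'E'
from h import *
go([595,113,12])
E
python3 -m handwheel '[[0.0854,[0,-0.019,0.024],0],[0.0854,[0.002,-0.02,0.026],0],[0.0854,[0,-0.019,0.024],0],[0.0854,[0,0,0],0]]'
python3 - <<'E'
from h import *
info();go([595,113,12])
E
```

```text
world d [  -4.4    2.2 -108. ] tool shift (mm) [  1.8 -73.2  79.6] after turn [  1.8 -73.2  79.6]
time_s: 11.7
tool_pos: [601.4, 109.7, 23.4]
eef_rot: [0.284, 0.773, 0.535, 0.188]
ft_force: [-0.9, -0.4, -0.2]
gripper_width: 85.2
t 11.7 p [601.4 109.7  23.4] z [ 0.595 -0.238 -0.768] tilt 39.9 dir -21.8 jaw [ 0.357  0.934 -0.013] 69.1 q [ 0.12 -0.44 -0.96  0.42 -0.31  0.38] F [-0.9 -0.4 -0.2] w 85.2
world d [ -6.4   3.3 -11.4] tool shift (mm) [  1.  -12.8   4.1] after turn [  1.  -12.8   4.1]
```

```bash
python3 -m handwheel '[[0.0854,[0.001,-0.012,0.004],0],[0.0854,[0,0,0],0],[0.02,[0,0,0],0],[0.02,[0,0,0],0],[0.02,[0,0,0],0],[0.02,[0,0,0],0],[0.02,[0,0,0],0]]' 35
python3 - <<'E'
from h import *
info()
c=cam("side"); crop(c["img"],200,170,330,270,6,"g_s.png")
E
```

```text
time_s: 12.4
tool_pos: [596.3, 113.8, 14.6]
eef_rot: [0.285, 0.773, 0.534, 0.19]
ft_force: [-4.3, 0.6, 6.0]
gripper_width: 39.5
t 12.4 p [596.3 113.8  14.6] z [ 0.598 -0.237 -0.765] tilt 40.1 dir -21.6 jaw [ 0.357  0.934 -0.011] 69.1 q [ 0.13 -0.44 -0.97  0.4  -0.32  0.39] F [-4.3  0.6  6. ] w 39.5
```

View pics/g_s.png

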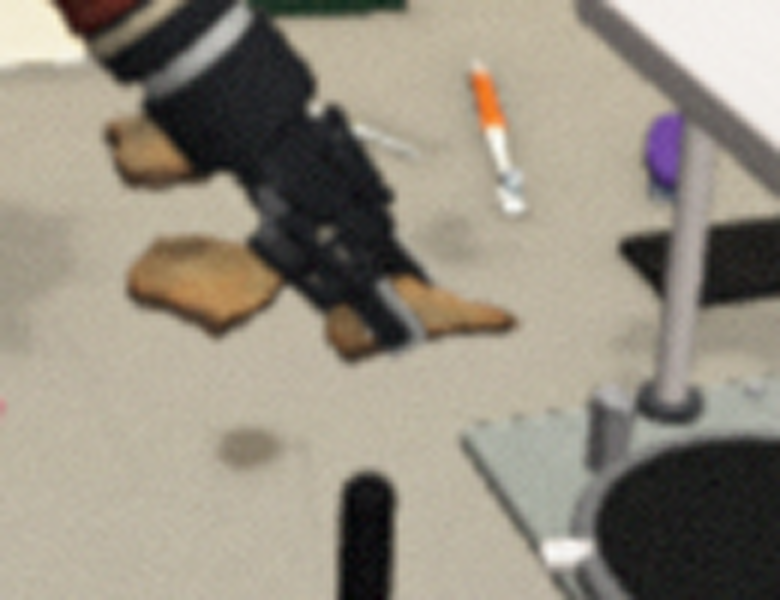

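```bash
python3 - <<'E'
from h import *
import pickle
c=pickle.load(open("cw2.pkl","rb"))
im=c["img"].astype(int)[115:215,225:290]; m=((im[...,0]-im[...,2])>25).astype(np.uint8)
n,l,st,ce=cv2.connectedComponentsWithStats(m); i=1+np.argmax(st[1:,4])
ys,xs=np.nonzero(l==i); W=np.array([onz(c,p,12)[:2] for p in np.c_[xs+225,ys+115]]).astype(np.float32)
print(cv2.minAreaRect(W),W.mean(0),st[i])
p,R=pose(); print(R.T@[0,0,1]); 
go([596,114,80]); tgt=np.array([686,-127,66]); print((tgt-R[:,2]*140)); print(R.T@(tgt-R[:,2]*140-[596,114,80]))
E
```

```text
((595.1658935546875, 113.95425415039062), (39.595848083496094, 94.80342864990234), 76.65363311767578) [586.6715  116.63517] [  14   13   34   75 1671]
[-0.01084492  0.64343193 -0.76542651]
world d [-0.3  0.2 65.4] tool shift (mm) [ -0.6  41.8 -50.3] after turn [ -0.6  41.8 -50.3]
[602.2577787  -93.77295405 173.15971159]
[-192.86496474  119.82266405  -18.25175748]
```

```bash
python3 -m handwheel '[[0.02,[0,0.021,-0.025],0],[0.02,[0,0.021,-0.025],0],[0.02,[-0.038,0.024,-0.004],0],[0.02,[-0.038,0.024,-0.004],0],[0.02,[-0.038,0.024,-0.004],0],[0.02,[-0.038,0.024,-0.004],0],[0.02,[-0.038,0.024,-0.004],0],[0.02,[0,0,0],0]]' 35
python3 - <<'E'
from h import *
info();p,R=pose();go([687.5,-128.5,70])
c=cam("side"); crop(c["img"],230,100,390,290,4,"h_s.png")
E
```

```text
time_s: 13.25
tool_pos: [603.3, -95.9, 177.8]
eef_rot: [0.288, 0.774, 0.532, 0.19]
ft_force: [0.7, -0.2, 0.4]
gripper_width: 39.4
t 13.25 p [603.3 -95.9 177.8] z [ 0.599 -0.243 -0.763] tilt 40.3 dir -22.1 jaw [ 0.363  0.932 -0.012] 68.7 q [-0.36 -0.79 -0.91  0.75 -0.01 -0.  ] F [ 0.7 -0.2  0.4] w 39.4
world d [  84.2  -32.6 -107.8] tool shift (mm) [  1.4  -0.9 140.6] after turn [  1.4  -0.9 140.6]
```

View pics/h_s.png

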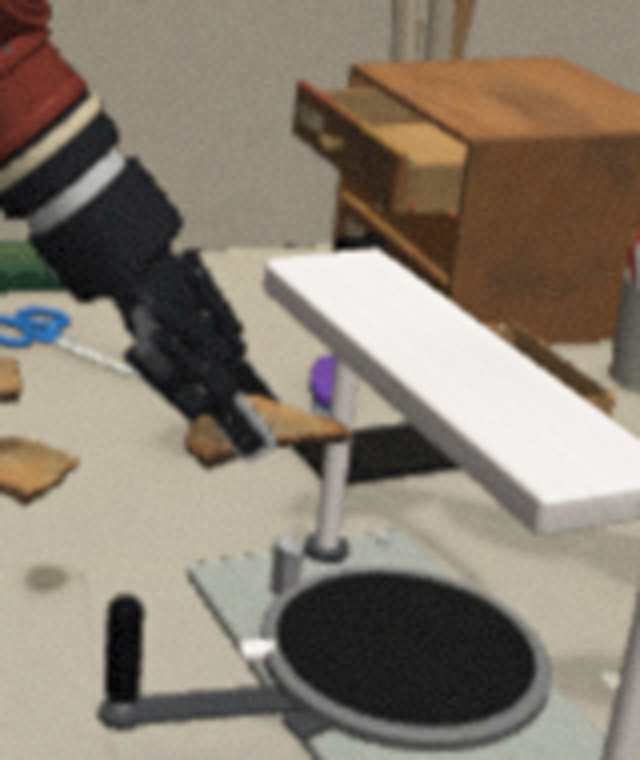

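```bash
python3 -m handwheel '[[0.02,[0,0,0.035],0],[0.02,[0,0,0.035],0],[0.02,[0.001,0,0.03],0],[0.02,[0,0,0],0]]' 35
python3 - <<'E'
from h import *
info();p,R=pose();go([687.5,-128.5,70])
c=cam("side"); crop(c["img"],230,100,390,290,4,"i_s.png")
E
```

```text
time_s: 13.7
tool_pos: [660.0, -111.1, 88.4]
eef_rot: [0.28, 0.774, 0.536, 0.187]
ft_force: [-0.5, 0.3, -1.5]
gripper_width: 39.6
t 13.7 p [ 660.  -111.1   88.4] z [ 0.589 -0.234 -0.773] tilt 39.3 dir -21.6 jaw [ 0.356  0.935 -0.011] 69.2 q [-0.36 -0.46 -0.85  0.49 -0.01 -0.  ] F [-0.5  0.3 -1.5] w 39.6
world d [ 27.5 -17.4 -18.4] tool shift (mm) [-6.3 12.9 34.5] after turn [-6.3 12.9 34.5]
```

View pics/i_s.png

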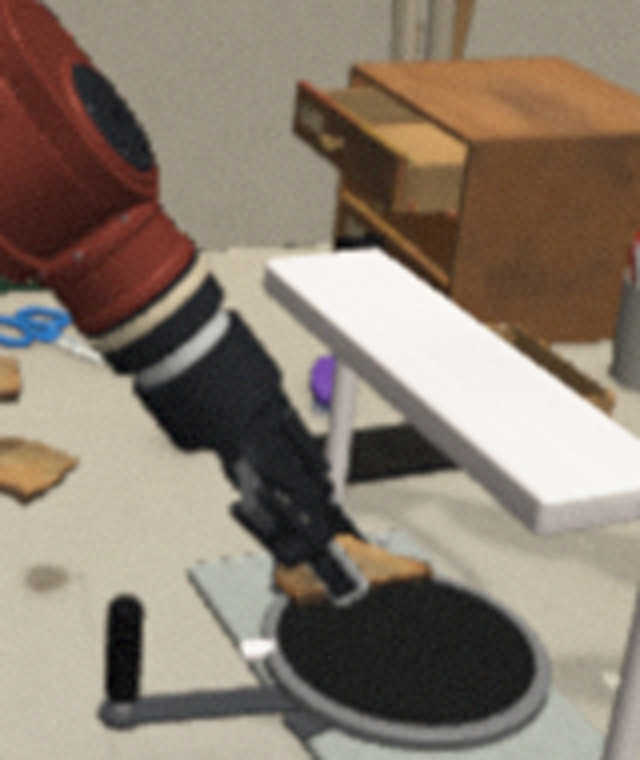

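```bash
python3 -m handwheel '[[0.02,[-0.002,0.006,0.012],0],[0.02,[-0.002,0.006,0.012],0],[0.02,[0,0,0],0]]' 35
python3 - <<'E'
from h import *
info();p,R=pose();go([687.5,-128.5,68])
c=cam("side"); crop(c["img"],230,100,390,290,4,"j_s.png")
c=cam("top"); crop(c["img"],255,55,430,205,4,"j_t.png")
E
```

```text
time_s: 14.05
tool_pos: [684.4, -125.3, 86.7]
eef_rot: [0.285, 0.773, 0.535, 0.19]
ft_force: [-0.6, -0.1, -1.0]
gripper_width: 39.5
t 14.05 p [ 684.4 -125.3   86.7] z [ 0.597 -0.237 -0.766] tilt 40.0 dir -21.6 jaw [ 0.356  0.934 -0.011] 69.1 q [-0.36 -0.36 -0.79  0.45 -0.01 -0.01] F [-0.6 -0.1 -1. ] w 39.5
world d [  3.1  -3.2 -18.7] tool shift (mm) [-1.7 -8.9 17. ] after turn [-1.7 -8.9 17. ]
```

View pics/j_s.png

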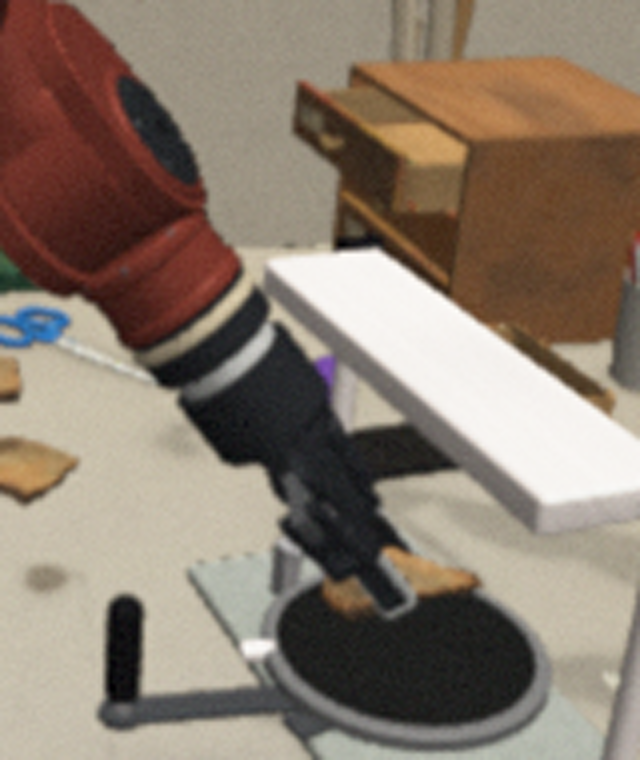

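View pics/j_t.png

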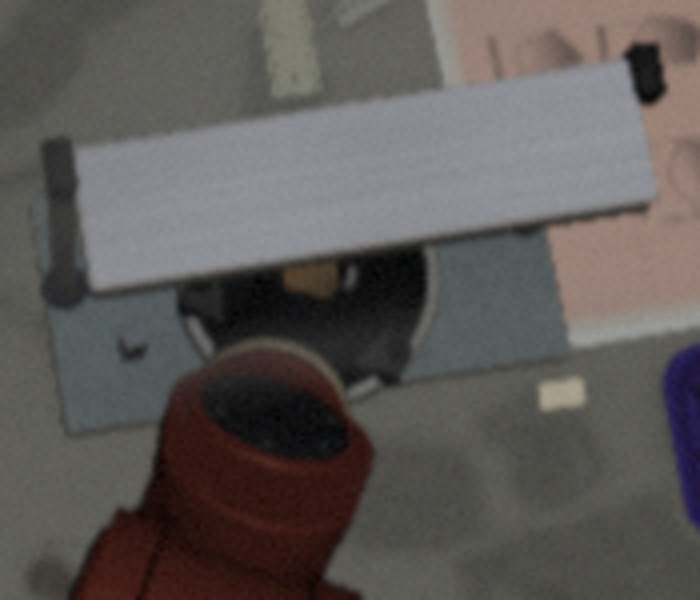

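```bash
python3 -m handwheel '[[0.02,[-0.001,-0.004,0.008],0],[0.02,[-0.001,-0.005,0.008],0],[0.02,[0,0,0],0]]' 35
python3 - <<'E'
from h import *
info();p,R=pose();go([687.5,-128.5,65])
E
```

```text
time_s: 14.45
tool_pos: [684.8, -128.6, 65.0]
eef_rot: [0.283, 0.773, 0.535, 0.188]
ft_force: [-0.5, 0.5, -1.8]
gripper_width: 39.5
t 14.45 p [ 684.8 -128.6   65. ] z [ 0.594 -0.236 -0.769] tilt 39.8 dir -21.7 jaw [ 0.357  0.934 -0.011] 69.1 q [-0.37 -0.33 -0.8   0.4  -0.01 -0.01] F [-0.5  0.5 -1.8] w 39.5
world d [2.7 0.1 0. ] tool shift (mm) [1.  1.9 1.6] after turn [1.  1.9 1.6]
```

```bash
python3 -m handwheel '[[0.02,[0.001,0.002,0.001],0],[0.02,[0,-0.001,0.001],0],[0.02,[0,0,0],0]]' 35
python3 - <<'E'
from h import *
info()
c=cam("side"); crop(c["img"],270,200,390,290,6,"k_s.png")
E
```

```text
time_s: 14.75
tool_pos: [688.6, -128.9, 66.9]
eef_rot: [0.284, 0.773, 0.535, 0.189]
ft_force: [0.7, 1.1, -1.2]
gripper_width: 39.6
t 14.75 p [ 688.6 -128.9   66.9] z [ 0.597 -0.237 -0.767] tilt 40.0 dir -21.7 jaw [ 0.357  0.934 -0.011] 69.1 q [-0.37 -0.32 -0.79  0.4  -0.01 -0.01] F [ 0.7  1.1 -1.2] w 39.6
```

View pics/k_s.png

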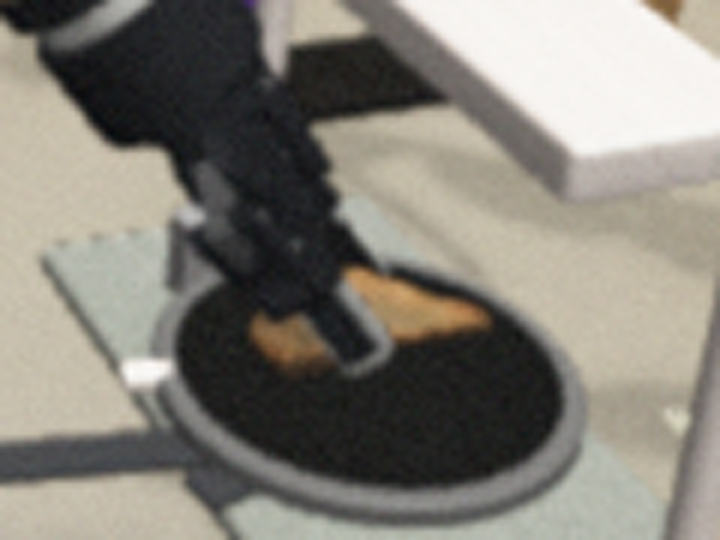

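```bash
python3 -m handwheel '[[0.02,[0,-0.001,0.002],0],[0.02,[0,0,0],0],[0.05,[0,0,0],0],[0.075,[0,0,0],0],[0.075,[0,0,0],0],[0.075,[0,0,0],0]]' 35
python3 - <<'E'
from h import *
info()
E
python3 -m handwheel '[[0.075,[0,0,-0.02],0],[0.075,[0,0,-0.03],0],[0.075,[0,0,-0.04],0],[0.075,[0,0,-0.05],0],[0.075,[0,0,-0.05],0],[0.075,[0,0,-0.05],0]]'
python3 - <<'E'
from h import *
info()
c=cam("side"); crop(c["img"],240,170,390,290,5,"l_s.png")
import pickle; pickle.dump(c,open("cs2.pkl","wb"))
E
```

```text
time_s: 15.4
tool_pos: [689.1, -129.1, 64.7]
eef_rot: [0.284, 0.773, 0.535, 0.189]
ft_force: [0.5, 0.2, 0.3]
gripper_width: 75.0
t 15.4 p [ 689.1 -129.1   64.7] z [ 0.597 -0.237 -0.767] tilt 40.0 dir -21.7 jaw [ 0.357  0.934 -0.011] 69.1 q [-0.37 -0.31 -0.79  0.39 -0.01 -0.01] F [0.5 0.2 0.3] w 75.0
time_s: 16.0
tool_pos: [574.1, -71.6, 247.8]
eef_rot: [0.272, 0.779, 0.537, 0.176]
ft_force: [1.9, -0.9, 0.1]
gripper_width: 75.2
t 16.0 p [574.1 -71.6 247.8] z [ 0.566 -0.236 -0.79 ] tilt 37.8 dir -22.6 jaw [ 0.362  0.932 -0.019] 68.8 q [-0.33 -0.84 -0.78  0.97 -0.04  0.02] F [ 1.9 -0.9  0.1] w 75.2
```

View pics/l_s.png

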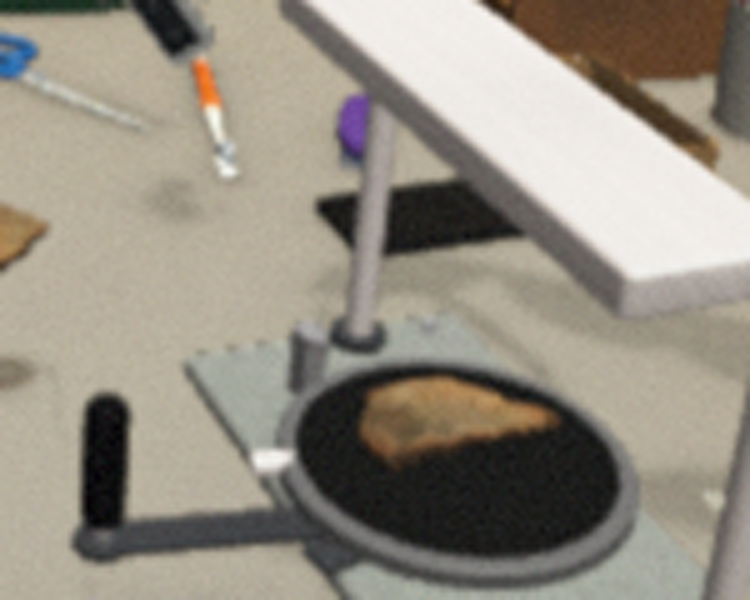

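```bash
python3 - <<'E'
from h import *
import pickle
c=pickle.load(open("cs2.pkl","rb"))
S=lambda x,y:(240+x/5-.4,170+y/5-.4)
print("wide corner bottom",onz(c,S(398,466),50),"left",onz(c,S(362,430),60),"tail",onz(c,S(560,418),55), "top ridge wide",onz(c,S(370,385),75))
im=c["img"].astype(int); m=((im[...,0]-im[...,2])>22).astype(np.uint8); m[:240]=0;m[268:]=0;m[:,:305]=0;m[:,360:]=0
ys,xs=np.nonzero(m); W=np.array([onz(c,p,64)[:2] for p in np.c_[xs,ys]]).astype(np.float32); print(cv2.minAreaRect(W),W.mean(0))
print("axis proj",proj(c,[687.5,-128.5,50]), S(460,425))
E
```

```text
wide corner bottom [ 656.63467473 -132.60723305   50.        ] left [ 643.64750268 -115.83116243   60.        ] tail [ 745.64665619 -114.09829866   55.        ] top ridge wide [ 651.142669   -101.30247709   75.        ]
((710.988037109375, -105.61219787597656), (153.14279174804688, 62.252601623535156), 14.420552253723145) [ 699.80255 -109.97034]
axis proj [330.96088555 260.57437023] (331.6, 254.6)
```

```bash
python3 - <<'E'
from h import *
import pickle
c=cam("wrist"); cv2.imwrite("pics/m_w.png",c["img"][:,:,::-1]); pickle.dump(c,open("cw3.pkl","wb")); print(proj(c,[687.5,-128.5,50]))
E
```

```text
[248.99964465 134.75620493]
```

View pics/m_w.png

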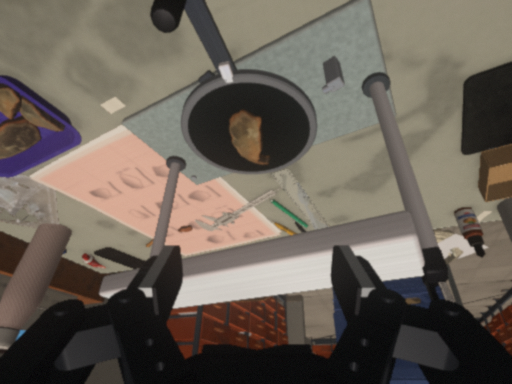

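```bash
python3 -m handwheel '[[0.075,[0,0,0],0],[0.075,[0,0,0],0]]'; python3 - <<'E'
from h import *
import pickle
info()
c=cam("wrist"); pickle.dump(c,open("cw3.pkl","wb")); print(proj(c,[687.5,-128.5,50]))
crop(c["img"],160,50,340,190,4,"n_w.png")
c=cam("side");pickle.dump(c,open("cs3.pkl","wb")); crop(c["img"],285,225,375,300,8,"n_s.png")
E
```

```text
time_s: 16.3
tool_pos: [576.3, -72.3, 250.6]
eef_rot: [0.275, 0.778, 0.536, 0.178]
ft_force: [-0.2, -0.1, -0.7]
gripper_width: 75.1
t 16.3 p [576.3 -72.3 250.6] z [ 0.572 -0.237 -0.785] tilt 38.2 dir -22.5 jaw [ 0.362  0.932 -0.018] 68.8 q [-0.33 -0.84 -0.78  0.96 -0.04  0.02] F [-0.2 -0.1 -0.7] w 75.1
[249.69729279 141.34504022]
```

View pics/n_w.png

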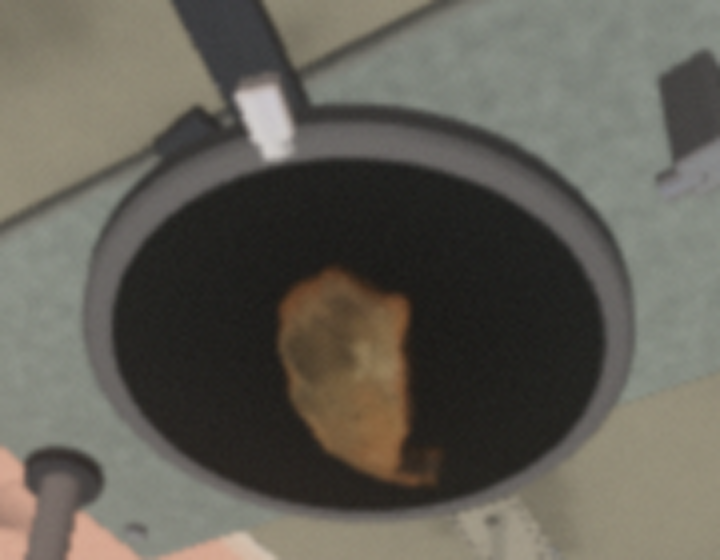

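View pics/n_s.png

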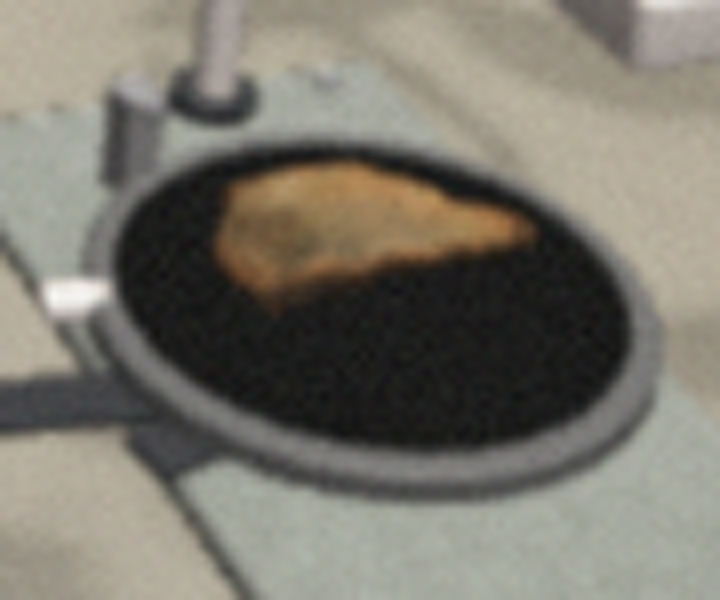

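```bash
python3 - <<'E'
from h import *
import pickle
np.set_printoptions(precision=1,suppress=True)
w=pickle.load(open("cw3.pkl","rb"));s=pickle.load(open("cs3.pkl","rb"))
Wp=lambda x,y:(160+x/4-.4,50+y/4-.4); S=lambda x,y:(285+x/8-.45,225+y/8-.45)
E=[(112,330),(607,338),(359,158),(355,510),(180,205),(540,205),(180,455),(540,465)]
P=np.array([onz(w,Wp(*e),50)[:2] for e in E],np.float32); print("wrist disc",cv2.fitEllipse(P))
E=[(115,255),(632,325),(330,150),(430,448),(500,190),(200,375),(580,420),(160,190)]
P=np.array([onz(s,S(*e),50)[:2] for e in E],np.float32); print("side disc",cv2.fitEllipse(P))
print("tail",tri(w,Wp(437,475),s,S(537,234)))
print("right wide corner(lower-left side view)",tri(w,Wp(282,310),s,S(275,303)), onz(w,Wp(282,310),50))
print("left corner",tri(w,Wp(407,298),s,S(228,190)))
print("tip wide", tri(w,Wp(335,268),s,S(222,240)))
E
```

```text
wrist disc ((686.1477661132812, -127.65657806396484), (151.7626190185547, 153.797119140625), 5.373341083526611)
side disc ((688.0103759765625, -128.26181030273438), (144.01893615722656, 151.54364013671875), 47.800724029541016)
tail (array([ 741. , -121.2,   56.9]), np.float64(3.987232278590324))
right wide corner(lower-left side view) (array([ 653. , -138.6,   55.7]), np.float64(0.496444759906039)) [ 657.4 -141.2   50. ]
left corner (array([650.8, -99. ,  68.1]), np.float64(1.1783909753807442))
tip wide (array([ 642.1, -116. ,   61.4]), np.float64(5.025832611373321))
```

```bash
python3 - <<'E'
from h import *
go([440,-110,230])
E
```

```text
world d [-136.2  -37.6  -20.1] tool shift (mm) [ -84.  -102.4  -53.1] after turn [ -84.  -102.4  -53.1]
```

```bash
python3 -m handwheel '[[0.05,[-0.02,-0.026,-0.014],0],[0.05,[-0.02,-0.026,-0.014],0],[0.05,[-0.02,-0.026,-0.014],0],[0.05,[-0.02,-0.026,-0.014],0],[0.05,[0,-0.026,-0.014],0],[0.05,[0,-0.026,-0.014],0]]'
python3 - <<'E'
from h import *
info();go([440,-110,200])
E
```

```text
time_s: 17.0
tool_pos: [516.8, -90.3, 254.4]
eef_rot: [0.228, 0.799, 0.542, 0.126]
ft_force: [-0.5, 0.3, -0.2]
gripper_width: 50.2
t 17.0 p [516.8 -90.3 254.4] z [ 0.449 -0.226 -0.865] tilt 30.2 dir -26.8 jaw [ 0.38   0.924 -0.045] 67.6 q [-0.4  -0.84 -0.71  1.17 -0.03 -0.03] F [-0.5  0.3 -0.2] w 50.2
world d [-76.8 -19.7 -54.4] tool shift (mm) [-44.9 -83.2  17.1] after turn [-44.9 -83.2  17.1]
```

```bash
python3 -m handwheel '[[0.05,[0,-0.04,-0.02],0],[0.05,[0,-0.04,-0.02],0],[0.05,[0,-0.04,-0.02],0],[0.05,[0,-0.04,-0.02],0],[0.05,[0,-0.04,-0.02],0],[0.05,[0,-0.04,-0.02],0]]'
python3 - <<'E'
from h import *
info()
E
python3 -m handwheel '[[0.05,[0,-0.04,-0.015],0],[0.05,[0,-0.04,-0.015],0],[0.05,[0,-0.04,-0.015],0],[0.05,[0,-0.04,-0.015],0],[0.05,[0,-0.04,-0.015],0],[0.05,[0,-0.04,-0.015],0]]'
python3 - <<'E'
from h import *
info()
E
```

```text
time_s: 17.6
tool_pos: [408.9, 40.0, 293.7]
eef_rot: [0.184, 0.817, 0.543, 0.058]
ft_force: [-0.8, 0.7, 0.4]
gripper_width: 50.1
t 17.6 p [408.9  40.  293.7] z [ 0.294 -0.238 -0.926] tilt 22.2 dir -38.9 jaw [ 0.403  0.909 -0.105] 66.1 q [-0.06 -0.84 -0.58  1.51 -0.22  0.31] F [-0.8  0.7  0.4] w 50.1
time_s: 18.2
tool_pos: [214.0, 179.7, 313.4]
eef_rot: [0.181, 0.822, 0.54, 0.029]
ft_force: [0.3, 1.3, -1.1]
gripper_width: 49.6
t 18.2 p [214.  179.7 313.4] z [ 0.243 -0.265 -0.933] tilt 21.1 dir -47.5 jaw [ 0.415  0.898 -0.147] 65.2 q [ 0.62 -0.84 -0.52  1.84 -0.37  1.02] F [ 0.3  1.3 -1.1] w 49.6
```

```bash
python3 - <<'E'
from h import *
go([420,-60,330]); p,R=pose(); print(R.T@[-80,-290,0])
E
```

```text
world d [ 206.  -239.7   16.6] tool shift (mm) [-132.1  270.3   98.1] after turn [-132.1  270.3   98.1]
[-293.57148054   31.87026115   57.44625546]
```

```bash
python3 -m handwheel '[[0.05,[-0.019,0.039,0.014],0],[0.05,[-0.019,0.039,0.014],0],[0.05,[-0.019,0.039,0.014],0],[0.05,[-0.019,0.039,0.014],0],[0.05,[-0.019,0.039,0.014],0],[0.05,[-0.019,0.039,0.014],0],[0.05,[-0.019,0.039,0.014],0]]'
python3 - <<'E'
from h import *
info();go([340,-350,330]);
E
```

```text
time_s: 18.9
tool_pos: [434.9, -47.3, 339.1]
eef_rot: [0.182, 0.823, 0.538, 0.018]
ft_force: [0.5, 1.0, -0.2]
gripper_width: 50.0
t 18.9 p [434.9 -47.3 339.1] z [ 0.225 -0.28  -0.933] tilt 21.0 dir -51.3 jaw [ 0.42   0.892 -0.166] 64.8 q [-0.26 -0.68 -0.4   1.55 -0.22  0.12] F [ 0.5  1.  -0.2] w 50.0
world d [ -94.9 -302.7   -9.1] tool shift (mm) [-308.3   21.2   72. ] after turn [-308.3   21.2   72. ]
```

```bash
python3 -m handwheel '[[0.05,[-0.044,0.003,0.01],0],[0.05,[-0.044,0.003,0.01],0],[0.05,[-0.044,0.003,0.01],0],[0.05,[-0.044,0.003,0.01],0],[0.05,[-0.044,0.003,0.01],0],[0.05,[-0.044,0.003,0.01],0],[0.05,[-0.044,0.003,0.01],0]]'
python3 - <<'E'
from h import *
info();go([230,-250,300]);
E
```

```text
time_s: 19.6
tool_pos: [337.8, -349.0, 331.6]
eef_rot: [0.182, 0.823, 0.538, 0.018]
ft_force: [0.7, -0.2, -0.5]
gripper_width: 50.0
t 19.6 p [ 337.8 -349.   331.6] z [ 0.225 -0.28  -0.933] tilt 21.0 dir -51.3 jaw [ 0.421  0.892 -0.166] 64.8 q [-1.13 -0.69 -0.42  1.48  0.08 -0.7 ] F [ 0.7 -0.2 -0.5] w 50.0
world d [-107.8   99.   -31.6] tool shift (mm) [  48.2 -140.   -22.5] after turn [  48.2 -140.   -22.5]
```

```bash
python3 -m handwheel '[[0.05,[0.012,-0.035,-0.006],0],[0.05,[0.012,-0.035,-0.006],0],[0.05,[0.012,-0.035,-0.006],0],[0.05,[0.012,-0.035,-0.006],0]]'
python3 - <<'E'
from h import *
info();go([220,-250,300]);
E
```

```text
time_s: 20.0
tool_pos: [271.5, -293.4, 330.0]
eef_rot: [0.142, 0.828, 0.542, 0.016]
ft_force: [0.0, -1.1, 0.5]
gripper_width: 49.8
t 20.0 p [ 271.5 -293.4  330. ] z [ 0.181 -0.217 -0.959] tilt 16.4 dir -50.2 jaw [ 0.412  0.902 -0.127] 65.5 q [-1.24 -0.84 -0.49  1.66  0.1  -0.81] F [ 0.  -1.1  0.5] w 49.8
world d [-51.5  43.4 -30. ] tool shift (mm) [ 21.7 -69.7  10. ] after turn [ 21.7 -69.7  10. ]
```

```bash
python3 -m handwheel '[[0.05,[0.014,-0.04,-0.006],0],[0.05,[0.014,-0.04,-0.006],0],[0.05,[0.014,-0.04,-0.006],0],[0.05,[0.014,-0.04,-0.006],0],[0.05,[0.014,-0.04,-0.006],0]]'
python3 - <<'E'
from h import *
info();go([200,-220,300]);
E
```

```text
time_s: 20.5
tool_pos: [187.9, -244.8, 373.3]
eef_rot: [0.068, 0.833, 0.548, 0.021]
ft_force: [-0.8, -1.6, -0.4]
gripper_width: 50.0
t 20.5 p [ 187.9 -244.8  373.3] z [ 0.11  -0.091 -0.99 ] tilt 8.2 dir -39.6 jaw [ 0.398  0.916 -0.04 ] 66.5 q [-1.46 -0.84 -0.37  1.94  0.1  -1.05] F [-0.8 -1.6 -0.4] w 50.0
world d [ 12.1  24.8 -73.3] tool shift (mm) [30.5 -8.6 71.6] after turn [30.5 -8.6 71.6]
```

```bash
python3 -m handwheel '[[0.05,[0,0.02,0],-7.8],[0.05,[0,0.02,0],-7.8],[0.05,[0,0.02,0],-7.8],[0.05,[0,0.02,0],-7.8],[0.05,[0,0,0],0]]'
python3 - <<'E'
from h import *
info();go([515,-126,180]);
E
```

```text
time_s: 21.0
tool_pos: [266.6, -260.7, 382.9]
eef_rot: [0.072, 0.653, 0.754, 0.002]
ft_force: [0.3, 0.2, 0.2]
gripper_width: 49.6
t 21.0 p [ 266.6 -260.7  382.9] z [ 0.11  -0.091 -0.99 ] tilt 8.2 dir -39.6 jaw [-0.136  0.985 -0.106] 97.9 q [-1.19 -0.65 -0.25  1.84  0.07 -1.33] F [0.3 0.2 0.2] w 49.6
world d [ 248.4  134.7 -202.9] tool shift (mm) [120.4 244.8 215.9] after turn [120.4 244.8 215.9]
```

```bash
python3 -m handwheel '[[0.0854,[0.015,0.031,0.027],0],[0.0854,[0.015,0.031,0.027],0],[0.0854,[0.015,0.031,0.027],0],[0.0854,[0.015,0.031,0.027],0],[0.0854,[0.015,0.031,0.027],0],[0.0854,[0.015,0.031,0.027],0],[0.0854,[0.015,0.031,0.027],0],[0.0854,[0.015,0.028,0.027],0],[0.0854,[0,0,0],0]]'
python3 - <<'E'
from h import *
info();go([517,-126,58]);
c=cam("wrist"); cv2.imwrite("pics/o_w.png",c["img"][:,:,::-1]); print(proj(c,[517,-126,95]))
E
```

```text
time_s: 21.9
tool_pos: [514.2, -125.7, 175.3]
eef_rot: [0.069, 0.655, 0.752, 0.001]
ft_force: [-1.1, -0.4, -0.3]
gripper_width: 85.5
t 21.9 p [ 514.2 -125.7  175.3] z [ 0.104 -0.089 -0.991] tilt 7.9 dir -40.5 jaw [-0.131  0.986 -0.102] 97.6 q [-0.47 -0.29 -0.38  1.34 -0.03 -0.61] F [-1.1 -0.4 -0.3] w 85.5
world d [   2.8   -0.3 -117.3] tool shift (mm) [ 11.4  -8.  116.6] after turn [ 11.4  -8.  116.6]
[265.99660842 197.51493807]
```

View pics/o_w.png

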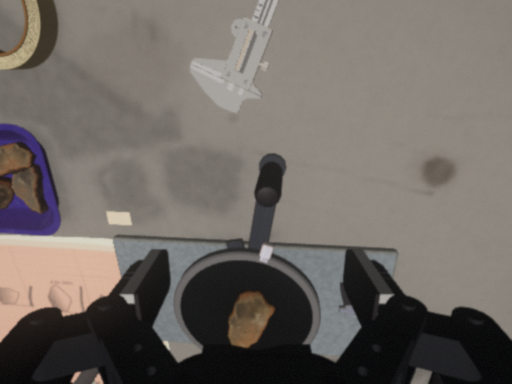

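```bash
python3 -m handwheel '[[0.0854,[0.003,-0.002,0.03],0],[0.0854,[0.003,-0.002,0.03],0],[0.0854,[0.003,-0.002,0.03],0],[0.0854,[0.002,-0.002,0.026],0],[0.04,[0,0,0],0],[0.04,[0,0,0],0],[0.04,[0,0,0],0]]' 30
python3 - <<'E'
from h import *
info();go([517,-126,58]);
c=cam("side"); crop(c["img"],230,170,390,300,5,"p_s.png")
E
```

```text
time_s: 22.65
tool_pos: [519.2, -130.2, 66.4]
eef_rot: [0.074, 0.656, 0.751, 0.002]
ft_force: [0.3, -0.4, 0.5]
gripper_width: 43.8
t 22.65 p [ 519.2 -130.2   66.4] z [ 0.113 -0.094 -0.989] tilt 8.5 dir -39.9 jaw [-0.129  0.986 -0.109] 97.5 q [-0.47 -0.24 -0.54  1.13 -0.03 -0.61] F [ 0.3 -0.4  0.5] w 43.8
world d [-2.2  4.2 -8.4] tool shift (mm) [ 5.3 -2.4  7.7] after turn [ 5.3 -2.4  7.7]
```

View pics/p_s.png

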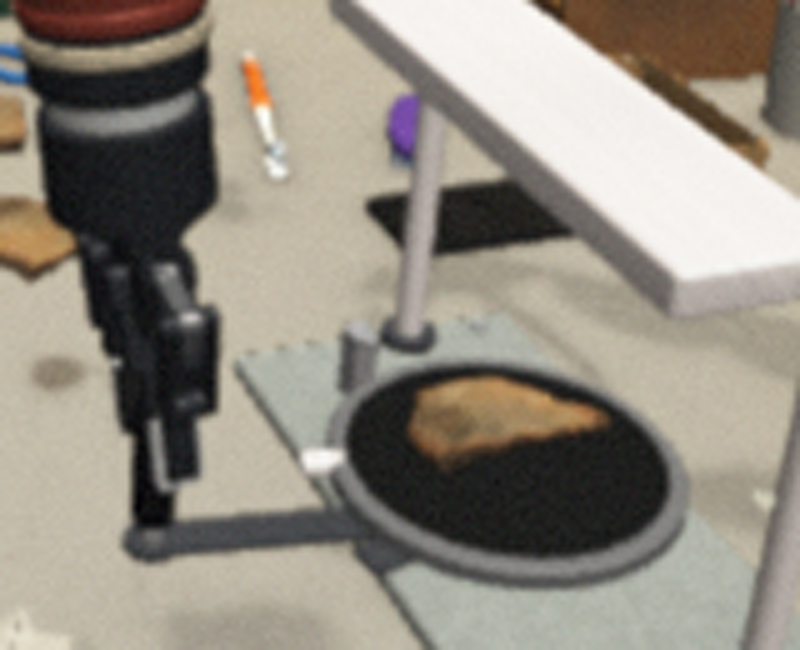

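```bash
cat >> h.py <<'E'
AX=np.array([687.5,-128.3]); 
def arc(phis,gap=0,z=60,off=(2,-2)):
    "rows (m) from current pose through lever angles phis; gap mm along +clockwise tangent"
    p,R=pose(); last=p.copy()
    for f in phis:
        b=np.radians(222.2)-f; u=np.array([np.cos(b),np.sin(b)]); tg=np.array([np.sin(b),-np.cos(b)])
        P=np.r_[AX+170*u+tg*gap+off,z]; d=R.T@(P-last); print(round(f,2),P.round(1),(d).round(1),round(np.linalg.norm(d),1)); last=P
def leverang():
    p,R=pose(); g=p-19*R[:,2]; v=g[:2]-AX; print("pad centre",g.round(1),"rad",np.hypot(*v).round(1),"phi",round(np.radians(222.2)-np.arctan2(v[1],v[0])%(2*np.pi),3))
E
python3 - <<'E'
from h import *
leverang(); arc([.7,.6,.5,.4,.3,.2,.1,0,0],gap=-5)
E
```

```text
pad centre [ 517.2 -128.3   85.2] rad 170.3 phi 0.737
0.7 [ 519.8 -141.5   60. ] [-10.6  -1.8   7.5] 13.1
0.6 [ 521.8 -158.4   60. ] [-16.9  -0.4   1.8] 17.0
0.5 [ 525.4 -175.    60. ] [-16.8   1.3   2. ] 17.0
0.4 [ 530.7 -191.2   60. ] [-16.6   2.9   2.1] 17.0
0.3 [ 537.6 -206.7   60. ] [-16.2   4.6   2.2] 17.0
0.2 [ 545.9 -221.5   60. ] [-15.7   6.2   2.3] 17.0
0.1 [ 555.8 -235.4   60. ] [-14.9   7.7   2.4] 17.0
0 [ 566.9 -248.2   60. ] [-14.1   9.2   2.5] 17.0
0 [ 566.9 -248.2   60. ] [0. 0. 0.] 0.0
```

```bash
python3 -m handwheel '[[0.032,[-0.0105,-0.002,0.0075],0],[0.032,[-0.017,0,0.002],0],[0.032,[-0.017,0.001,0.002],0],[0.032,[-0.0165,0.003,0.002],0],[0.032,[-0.016,0.0045,0.002],0],[0.032,[-0.0155,0.006,0.002],0],[0.032,[0,0,0],0]]' 30
python3 - <<'E'
from h import *
info();leverang(); arc([.1,0],gap=-5)
E
```

```text
time_s: 23.4
tool_pos: [545.2, -223.2, 58.0]
eef_rot: [0.073, 0.656, 0.751, 0.001]
ft_force: [0.5, 0.6, 0.7]
gripper_width: 32.2
t 23.4 p [ 545.2 -223.2   58. ] z [ 0.111 -0.094 -0.989] tilt 8.4 dir -40.4 jaw [-0.128  0.986 -0.108] 97.4 q [-0.6  -0.07 -0.4   1.09 -0.01 -0.74] F [0.5 0.6 0.7] w 32.2
pad centre [ 543.1 -221.4   76.8] rad 171.8 phi 0.164
0.1 [ 555.8 -235.4   60. ] [-13.6   8.9   0.3] 16.2
0 [ 566.9 -248.2   60. ] [-14.1   9.2   2.4] 17.0
```

```bash
python3 -m handwheel '[[0.032,[-0.0135,0.009,0],0],[0.032,[-0.012,0.008,0.002],0],[0.032,[0,0,0],0]]' 30
python3 - <<'E'
from h import *
info();leverang();c=cam("top"); crop(c["img"],255,95,400,215,5,"q_t.png")
c=cam("side"); crop(c["img"],230,170,390,300,5,"q_s.png")
E
```

```text
time_s: 23.7
tool_pos: [565.4, -244.4, 60.3]
eef_rot: [0.073, 0.656, 0.752, 0.001]
ft_force: [-0.3, -0.2, -0.1]
gripper_width: 32.1
t 23.7 p [ 565.4 -244.4   60.3] z [ 0.111 -0.094 -0.989] tilt 8.3 dir -40.2 jaw [-0.13   0.986 -0.108] 97.5 q [-0.61  0.01 -0.32  1.1  -0.01 -0.75] F [-0.3 -0.2 -0.1] w 32.1
pad centre [ 563.3 -242.6   79.1] rad 168.8 phi -0.008
```

View pics/q_s.png

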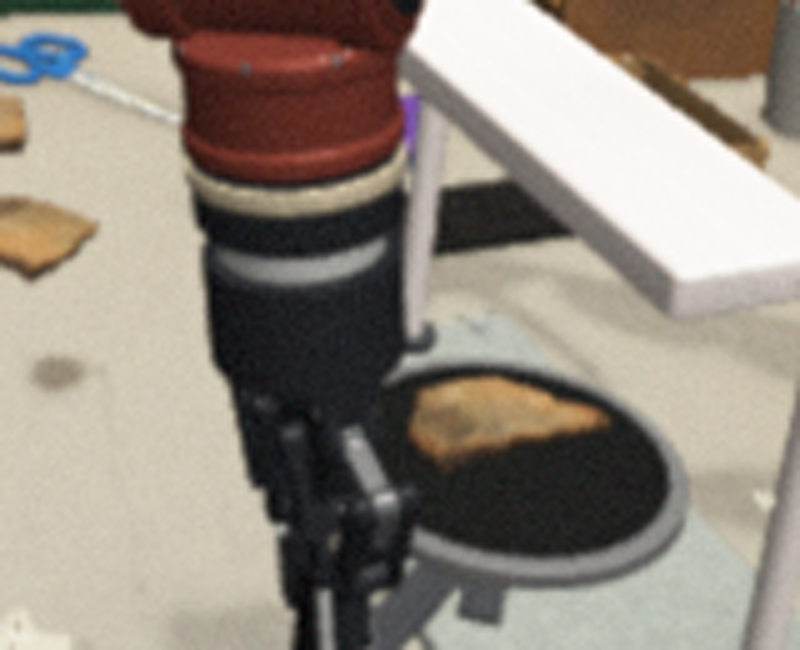

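```bash
python3 -m handwheel '[[0.032,[-0.004,0.003,0],0],[0.032,[-0.002,0.001,0],0],[0.032,[0,0,0],0]]' 30
python3 - <<'E'
from h import *
info();leverang()
arc([.1,.2,.3,.4,.5,.6,.7,.8,.9,1.0,1.1,1.2],gap=5)
E
```

```text
time_s: 24.1
tool_pos: [569.4, -247.9, 61.1]
eef_rot: [0.072, 0.655, 0.752, 0.001]
ft_force: [-1.1, 2.3, 1.7]
gripper_width: 31.7
t 24.1 p [ 569.4 -247.9   61.1] z [ 0.11  -0.092 -0.99 ] tilt 8.2 dir -40.0 jaw [-0.131  0.986 -0.106] 97.6 q [-0.61  0.03 -0.3   1.1  -0.01 -0.75] F [-1.1  2.3  1.7] w 31.7
pad centre [ 567.3 -246.1   79.9] rad 168.3 phi -0.039
0.1 [ 549.8 -227.3   60. ] [ 22.9 -16.5  -3. ] 28.4
0.2 [ 540.8 -212.9   60. ] [15.4 -6.8 -2.3] 17.0
0.3 [ 533.3 -197.6   60. ] [16.  -5.2 -2.2] 17.0
0.4 [ 527.4 -181.7   60. ] [16.5 -3.6 -2.1] 17.0
0.5 [ 523.1 -165.3   60. ] [16.8 -1.9 -2. ] 17.0
0.6 [ 520.4 -148.5   60. ] [16.9 -0.2 -1.8] 17.0
0.7 [ 519.4 -131.5   60. ] [16.9  1.4 -1.7] 17.0
0.8 [ 520.2 -114.5   60. ] [16.6  3.1 -1.5] 17.0
0.9 [522.6 -97.7  60. ] [16.3  4.8 -1.3] 17.0
1.0 [526.7 -81.2  60. ] [15.7  6.4 -1.1] 17.0
1.1 [532.4 -65.2  60. ] [15.   7.9 -0.8] 17.0
1.2 [539.7 -49.8  60. ] [14.2  9.3 -0.6] 17.0
```

```bash
python3 -m handwheel '[[0.032,[0.0075,-0.0055,-0.001],0],[0.032,[0.0075,-0.0055,-0.001],0],[0.032,[0.008,-0.0055,-0.001],0],[0.032,[0.0105,-0.0045,-0.0015],0],[0.032,[0.0105,-0.004,-0.0015],0],[0.032,[0.0105,-0.0035,-0.0015],0],[0.032,[0.011,-0.003,-0.0015],0],[0.032,[0.011,-0.002,-0.0015],0],[0.032,[0.011,-0.001,-0.001],0]]' 30
python3 - <<'E'
from h import *
info();leverang()
arc([.6,.7,.8,.9,1.0,1.1,1.15],gap=5)
E
```

```text
time_s: 25.0
tool_pos: [522.1, -165.7, 60.1]
eef_rot: [0.073, 0.656, 0.752, 0.001]
ft_force: [-0.5, -0.6, 0.8]
gripper_width: 31.9
t 25.0 p [ 522.1 -165.7   60.1] z [ 0.11  -0.094 -0.989] tilt 8.3 dir -40.5 jaw [-0.13   0.986 -0.108] 97.5 q [-0.53 -0.2  -0.52  1.11 -0.03 -0.67] F [-0.5 -0.6  0.8] w 31.9
pad centre [ 520.  -163.9   78.9] rad 171.3 phi 0.527
0.6 [ 520.4 -148.5   60. ] [17.2  0.8 -1.7] 17.3
0.7 [ 519.4 -131.5   60. ] [16.9  1.4 -1.7] 17.0
0.8 [ 520.2 -114.5   60. ] [16.6  3.1 -1.5] 17.0
0.9 [522.6 -97.7  60. ] [16.3  4.7 -1.3] 17.0
1.0 [526.7 -81.2  60. ] [15.7  6.3 -1.1] 17.0
1.1 [532.4 -65.2  60. ] [15.   7.9 -0.9] 17.0
1.15 [535.8 -57.4  60. ] [ 7.2  4.5 -0.4] 8.5
```

```bash
python3 - <<'E'
from h import *
info()
c=cam("side"); crop(c["img"],230,170,390,300,5,"r_s.png")
c=cam("top"); crop(c["img"],255,95,400,215,5,"r_t.png")
E
```

```text
t 25.0 p [ 522.1 -165.7   60.1] z [ 0.11  -0.094 -0.989] tilt 8.3 dir -40.5 jaw [-0.13   0.986 -0.108] 97.5 q [-0.53 -0.2  -0.52  1.11 -0.03 -0.67] F [-0.5 -0.6  0.8] w 31.9
```

View pics/r_s.png

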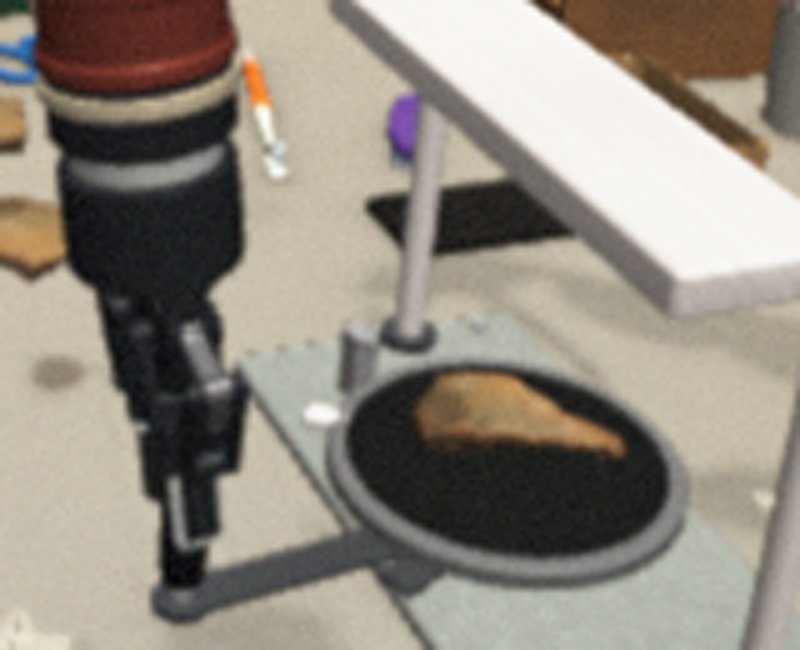

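View pics/r_t.png

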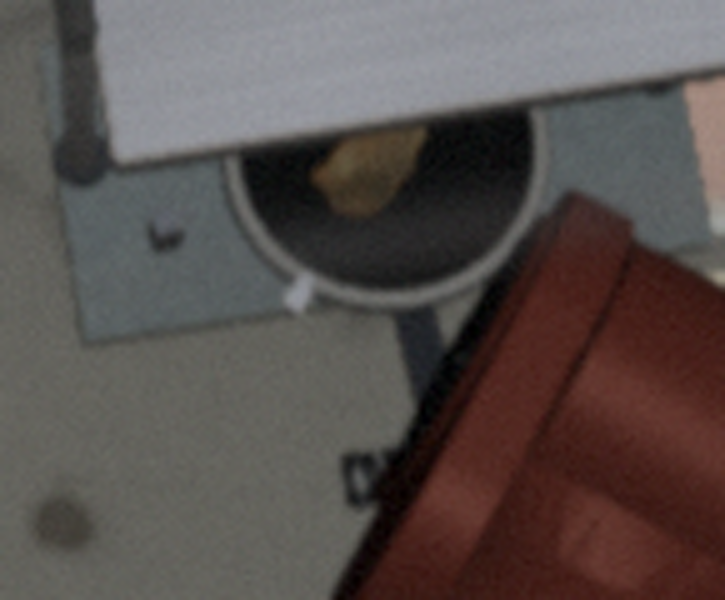

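```bash
python3 -m handwheel '[[0.032,[0.011,0.0005,-0.001],0],[0.032,[0.0115,0.0005,-0.001],0],[0.032,[0.0115,0.001,-0.001],0],[0.032,[0.0115,0.002,-0.001],0],[0.032,[0.011,0.0025,-0.001],0],[0.032,[0.011,0.003,-0.001],0],[0.032,[0.011,0.0035,-0.001],0],[0.032,[0.0105,0.004,-0.001],0]]' 30
python3 - <<'E'
from h import *
info();leverang()
arc([1.05,1.1,1.15],gap=5)
c=cam("top"); t=lambda x,y:onz(c,(255+x/5-.4,95+y/5-.4),50)
crop(c["img"],255,95,400,215,5,"s_t.png")
E
```

```text
time_s: 25.9
tool_pos: [526.7, -74.5, 59.6]
eef_rot: [0.072, 0.655, 0.752, 0.0]
ft_force: [-2.0, -4.8, -2.1]
gripper_width: 31.7
t 25.9 p [526.7 -74.5  59.6] z [ 0.109 -0.094 -0.99 ] tilt 8.3 dir -40.8 jaw [-0.13   0.986 -0.108] 97.5 q [-0.36 -0.23 -0.55  1.12 -0.05 -0.5 ] F [-2.  -4.8 -2.1] w 31.7
pad centre [524.7 -72.7  78.4] rad 172.0 phi 1.065
1.05 [529.3 -73.1  60. ] [ 1.   2.8 -0.3] 3.0
1.1 [532.4 -65.2  60. ] [ 7.4  4.1 -0.4] 8.5
1.15 [535.8 -57.4  60. ] [ 7.2  4.5 -0.4] 8.5
```

View pics/s_t.png

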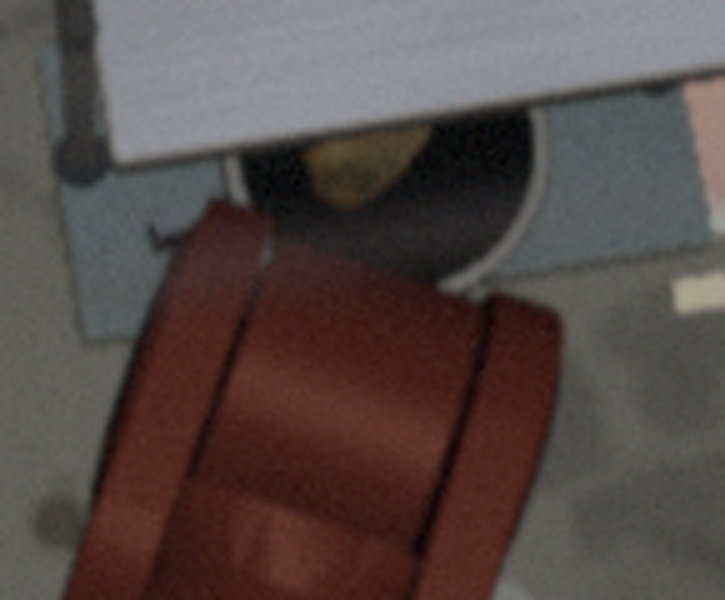

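```bash
python3 -m handwheel '[[0.032,[0.008,0.0045,-0.001],0],[0.032,[0.007,0.005,-0.001],0],[0.032,[0,0,0],0]]' 30
python3 - <<'E'
from h import *
info();leverang()
c=cam("top"); t=onz(c,(255+297/5-.4,95+298/5-.4),50); v=t[:2]-AX; print(t, np.hypot(*v), "platter@.5:", 98.2-np.degrees(np.arctan2(v[1],v[0])))
c=cam("side"); crop(c["img"],230,170,390,300,5,"t_s.png")
import pickle;pickle.dump(c,open("cs4.pkl","wb"))
E
```

```text
time_s: 26.25
tool_pos: [534.3, -58.1, 61.0]
eef_rot: [0.072, 0.655, 0.752, 0.001]
ft_force: [-1.4, -2.1, -0.3]
gripper_width: 32.0
t 26.25 p [534.3 -58.1  61. ] z [ 0.11  -0.093 -0.99 ] tilt 8.3 dir -40.3 jaw [-0.132  0.985 -0.107] 97.6 q [-0.32 -0.21 -0.53  1.12 -0.05 -0.46] F [-1.4 -2.1 -0.3] w 32.0
pad centre [532.3 -56.3  79.8] rad 171.1 phi 1.171
[609.47959226 -83.1687777   50.        ] 90.13329712457748 platter@.5: -51.752590378769455
```

View pics/t_s.png

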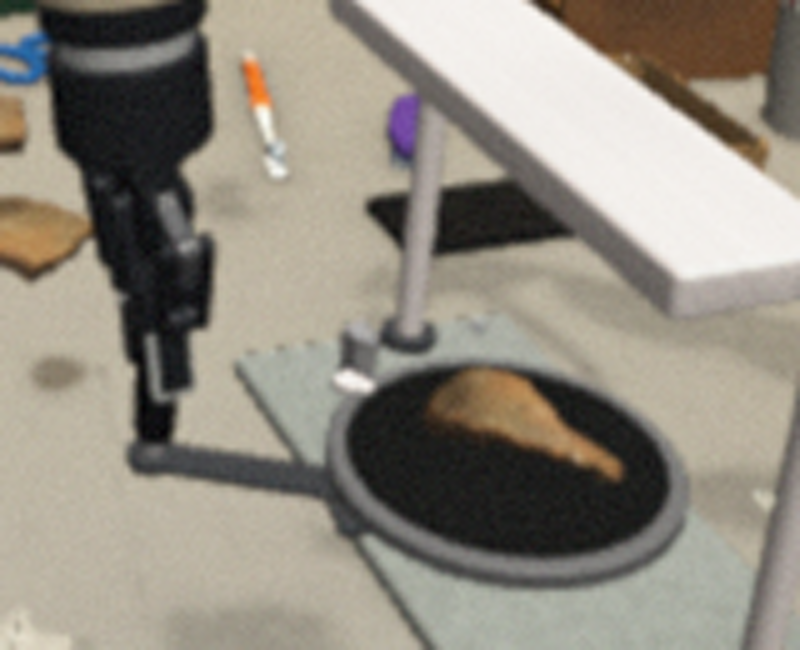

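```bash
python3 - <<'E'
from h import *
import pickle
c=pickle.load(open("cs4.pkl","rb")); f=lambda x,y:onz(c,(230+x/5-.4,170+y/5-.4),50)
for p in((336,377),(353,382),(372,388)):
    t=f(*p); v=t[:2]-AX; print(t.round(1),np.hypot(*v).round(1),"platter deg",(98.2-np.degrees(np.arctan2(v[1],v[0]))).round(1))
arc([1.0,.8,.6,.4,.2,0.1,0],gap=-6)
E
```

```text
[625.9 -53.2  50. ] 97.2 platter deg -31.2
[633.1 -58.7  50. ] 88.3 platter deg -29.8
[641.  -65.3  50. ] 78.4 platter deg -28.2
1.0 [523.8 -91.8  60. ] [-31.2 -15.1   3. ] 34.8
0.8 [ 519.5 -125.5   60. ] [-32.6  -9.1   2.6] 34.0
0.6 [ 521.9 -159.4   60. ] [-33.7  -2.4   3.4] 34.0
0.4 [ 531.  -192.1   60. ] [-33.4   4.3   4. ] 34.0
0.2 [ 546.5 -222.4   60. ] [-31.8  10.9   4.5] 34.0
0.1 [ 556.4 -236.2   60. ] [-14.9   7.8   2.4] 17.0
0 [ 567.6 -248.9   60. ] [-14.1   9.3   2.4] 17.0
```

```bash
python3 - <<'E'
from h import *
import pickle
c=pickle.load(open("cs4.pkl","rb")); f=lambda x,y:onz(c,(230+x/5-.4,170+y/5-.4),50)
t0,s0=pickle.load(open("c0.pkl","rb"))
for p in((306,408),(322,414),(338,418)):
    t=f(*p); v=t[:2]-AX; print(t.round(1),np.hypot(*v).round(1),"platter deg",(98.2-np.degrees(np.arctan2(v[1],v[0]))).round(1))
for nm in("r_t",):
    t=onz(t0,(255+292/5-.4,95+310/5-.4),50);v=t[:2]-AX; print(t,(98.2-np.degrees(np.arctan2(v[1],v[0]))).round(1))
# pointer
for X in (np.r_[AX+95*np.array([np.cos(np.radians(98.2)),np.sin(np.radians(98.2))]),50],): print(X,(proj(c,X)-[230,170])*5)
E
```

```text
[603.3 -77.1  50. ] 98.5 platter deg -50.5
[609.7 -83.2  50. ] 90.0 platter deg -51.7
[616.5 -87.6  50. ] 81.9 platter deg -52.0
[603.28797046 -80.43684351  50.        ] -52.2
[673.9502513  -34.27125806  50.        ] [412.5436001 346.9684496]
```

```bash
python3 - <<'E'
from h import *
import pickle
c=pickle.load(open("cs4.pkl","rb")); pr=lambda X:((proj(c,X)-[230,170])*5).round(0)
u=lambda d:np.array([np.cos(np.radians(d)),np.sin(np.radians(d))])
for r in (85,95,111,127):
    print(r,pr(np.r_[AX+r*u(98.2),52]),pr(np.r_[AX+r*u(98.2),12]))
for ph in(.4,.5,.6,1.0,1.05,1.1,1.15,1.2):
    print(ph,pr(np.r_[AX+170*u(222.2-np.degrees(ph)),17]))
for d in(-30,-20,-10): print(d,pr(np.r_[AX+95*u(98.2-d),50]))
for d in(60,70,80,90,98,110,120,130):print(d,pr(np.r_[AX+85*u(d),50]))
E
```

```text
85 [422. 354.] [414. 419.]
95 [413. 344.] [406. 408.]
111 [399. 328.] [392. 391.]
127 [385. 312.] [379. 375.]
0.4 [199. 623.]
0.5 [180. 599.]
0.6 [166. 576.]
1.0 [145. 484.]
1.05 [147. 474.]
1.1 [149. 464.]
1.15 [152. 453.]
1.2 [156. 444.]
-30 [340. 375.]
-20 [361. 363.]
-10 [385. 353.]
60 [530. 360.]
70 [500. 355.]
80 [471. 353.]
90 [443. 354.]
98 [422. 357.]
110 [393. 365.]
120 [371. 374.]
130 [353. 385.]
```

```bash
python3 - <<'E'
from h import *
import pickle
t0,s0=pickle.load(open("c0.pkl","rb"))
crop(t0["img"],270,125,320,165,14,"u_t.png"); crop(s0["img"],285,225,330,260,16,"u_s.png")
c=pickle.load(open("cs4.pkl","rb"));crop(c["img"],285,225,330,260,16,"u_s2.png")
w=pickle.load(open("cw3.pkl","rb"));crop(w["img"],280,40,360,110,9,"u_w.png")
E
```

```text
(no output)
```

View pics/u_t.png

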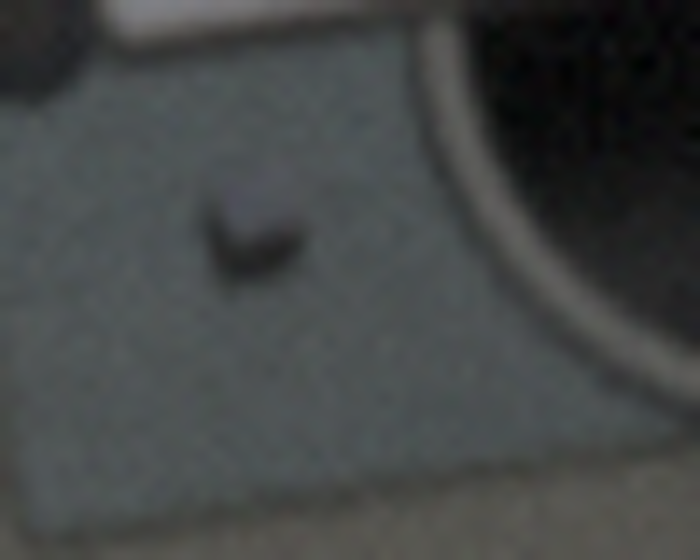

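View pics/u_s.png

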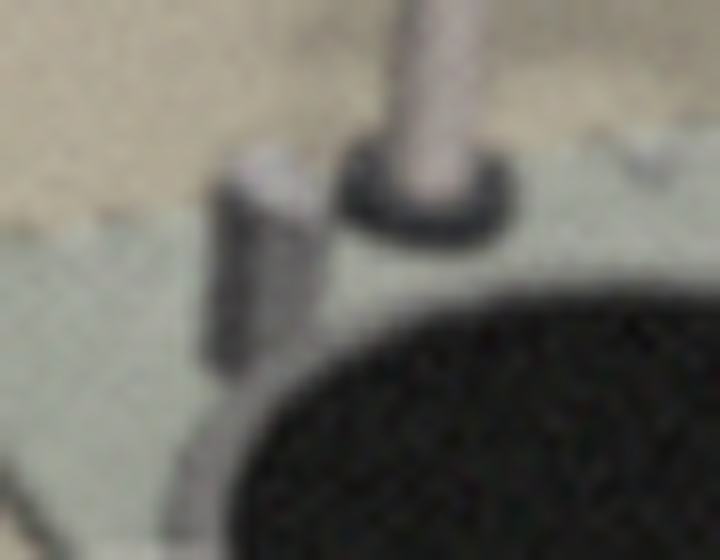

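View pics/u_s2.png

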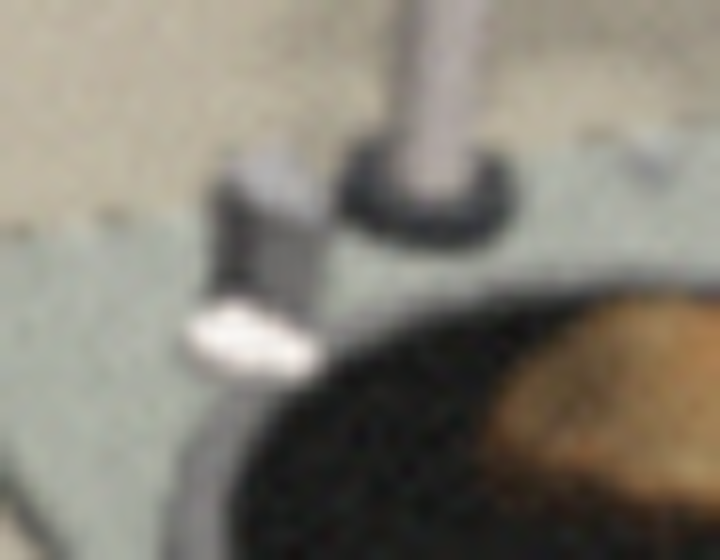

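View pics/u_w.png

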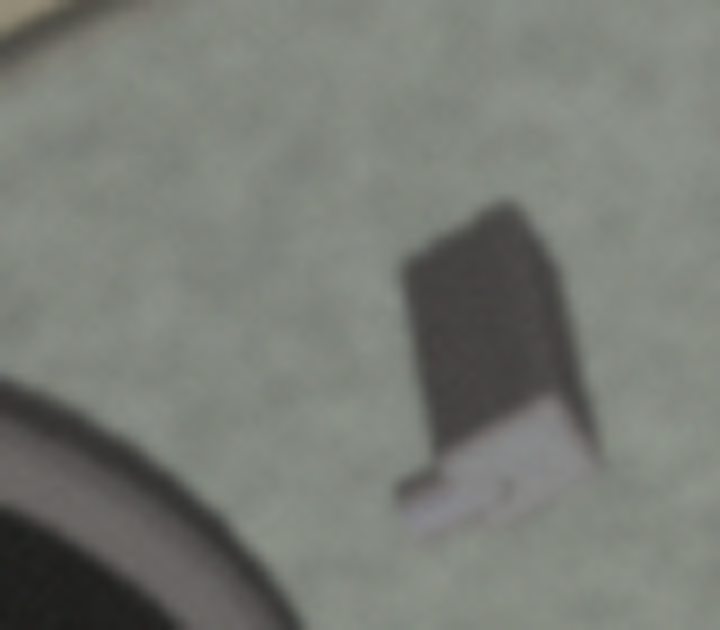

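```bash
python3 - <<'E'
from h import *
import pickle
np.set_printoptions(precision=1,suppress=True)
t0,s0=pickle.load(open("c0.pkl","rb"));w=pickle.load(open("cw3.pkl","rb"));s2=pickle.load(open("cs4.pkl","rb"))
def rep(n,X): v=X[:2]-AX; print(n,X,"r",np.hypot(*v).round(1),"bearing",np.degrees(np.arctan2(v[1],v[0])).round(1))
T=(270+252/14-.46,125+203/14-.46);S=(285+277/16-.47,225+182/16-.47);W=(280+525/9-.45,40+450/9-.45)
rep("brk top",onz(t0,T,52));rep("brk side",onz(s0,S,52));rep("brk w",onz(w,W,52)); X,e=tri(t0,T,s0,S);rep("tri",X);print(e)
rep("finger tip w",onz(w,(280+408/9-.45,40+512/9-.45),50))
rep("tab side2",onz(s2,(285+188/16-.47,225+330/16-.47),50))
rep("tab side2",onz(s2,(285+250/16-.47,225+343/16-.47),50))
rep("tab wrist",onz(w,(160+258/4-.4,50+85/4-.4),50))
rep("disc-tab wrist right", onz(w,(160+270/4-.4,50+125/4-.4),50))
E
```

```text
brk top [650.4 -16.5  52. ] r 117.8 bearing 108.4
brk side [650.3 -17.1  52. ] r 117.2 bearing 108.5
brk w [647.1 -14.7  52. ] r 120.6 bearing 109.6
tri [650.5 -16.5  51.6] r 117.8 bearing 108.3
0.06565339161829574
finger tip w [652.6 -28.7  50. ] r 105.5 bearing 109.3
tab side2 [624.4 -53.6  50. ] r 97.8 bearing 130.2
tab side2 [633.  -58.6  50. ] r 88.5 bearing 128.0
tab wrist [ 588.3 -114.9   50. ] r 100.1 bearing 172.3
disc-tab wrist right [ 599.5 -117.1   50. ] r 88.7 bearing 172.7
```

```bash
python3 -m handwheel '[[0.032,[-0.0155,-0.0075,0.0015],0],[0.032,[-0.0155,-0.0075,0.0015],0],[0.032,[-0.0163,-0.0055,0.0015],0],[0.032,[-0.0163,-0.004,0.0015],0],[0.032,[-0.0168,-0.002,0.0015],0],[0.032,[-0.0168,-0.0005,0.0015],0],[0.032,[-0.0168,0.001,0.002],0],[0.032,[-0.0165,0.003,0.002],0]]' 30
python3 - <<'E'
from h import *
info();leverang()
arc([.3,.2,.1,.04,0,-0.01],gap=-6)
E
```

```text
time_s: 27.15
tool_pos: [530.4, -193.1, 60.2]
eef_rot: [0.072, 0.655, 0.752, 0.001]
ft_force: [-0.1, 0.9, -0.1]
gripper_width: 31.7
t 27.15 p [ 530.4 -193.1   60.2] z [ 0.11  -0.093 -0.99 ] tilt 8.3 dir -40.0 jaw [-0.131  0.986 -0.107] 97.5 q [-0.57 -0.15 -0.47  1.1  -0.02 -0.71] F [-0.1  0.9 -0.1] w 31.7
pad centre [ 528.3 -191.3   79. ] rad 171.2 phi 0.36
0.3 [ 538.  -207.6   60. ] [-15.3   5.4   2.3] 16.4
0.2 [ 546.5 -222.4   60. ] [-15.6   6.3   2.3] 17.0
0.1 [ 556.4 -236.2   60. ] [-14.9   7.8   2.4] 17.0
0.04 [ 562.9 -244.    60. ] [-8.5  5.4  1.5] 10.2
0 [ 567.6 -248.9   60. ] [-5.5  3.9  1. ] 6.8
-0.01 [ 568.8 -250.2   60. ] [-1.4  1.   0.2] 1.7
```

```bash
python3 -m handwheel '[[0.032,[-0.0153,0.0055,0.002],0],[0.032,[-0.0155,0.0063,0.002],0],[0.032,[-0.015,0.008,0.002],0],[0.032,[-0.0085,0.0055,0.0015],0],[0.032,[-0.0055,0.004,0.001],0],[0.032,[0,0,0],0]]' 30
python3 - <<'E'
from h import *
info();leverang()
c=cam("side"); crop(c["img"],230,170,390,300,5,"v_s.png")
import pickle;pickle.dump(c,open("cs5.pkl","wb"))
E
```

```text
time_s: 27.75
tool_pos: [568.0, -247.5, 60.6]
eef_rot: [0.072, 0.655, 0.752, 0.001]
ft_force: [0.2, -0.2, -1.1]
gripper_width: 31.8
t 27.75 p [ 568.  -247.5   60.6] z [ 0.11  -0.092 -0.99 ] tilt 8.2 dir -40.0 jaw [-0.131  0.986 -0.106] 97.6 q [-0.62  0.02 -0.31  1.1  -0.01 -0.75] F [ 0.2 -0.2 -1.1] w 31.8
pad centre [ 565.9 -245.8   79.4] rad 169.1 phi -0.032
```

View pics/v_s.png

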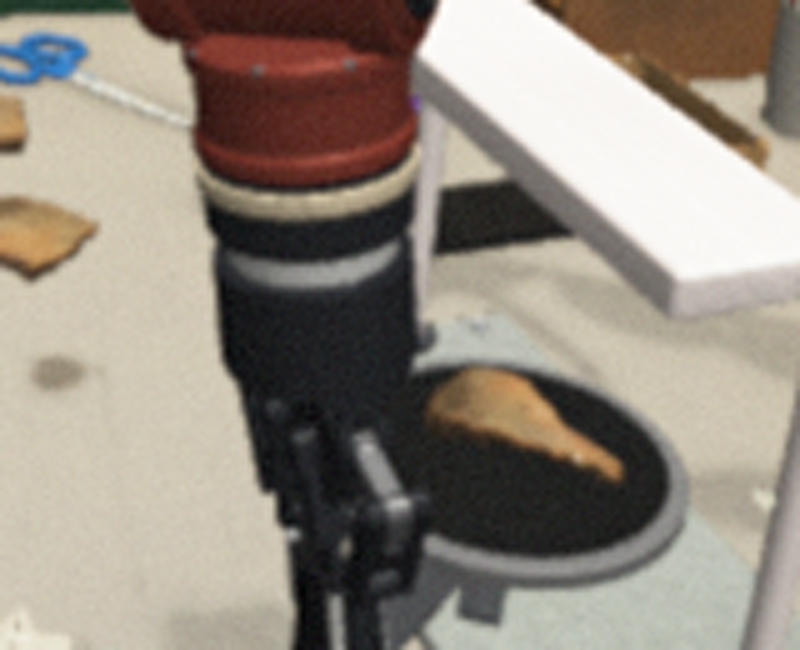

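```bash
python3 -m handwheel '[[0.032,[0.0075,-0.0055,-0.001],0],[0.032,[0.0075,-0.0055,-0.001],0],[0.032,[0.008,-0.0055,-0.001],0],[0.032,[0.0105,-0.0045,-0.0015],0],[0.032,[0.0105,-0.004,-0.0015],0],[0.032,[0.0105,-0.0035,-0.0015],0],[0.032,[0,0,0],0]]' 30
python3 - <<'E'
from h import *
info();leverang()
arc([.4,.45,.5,.55,.6,.65],gap=5)
c=cam("side"); crop(c["img"],230,170,390,300,5,"w_s.png")
import pickle;pickle.dump(c,open("cs5.pkl","wb"))
E
```

```text
time_s: 28.5
tool_pos: [530.4, -196.5, 60.0]
eef_rot: [0.073, 0.655, 0.752, 0.0]
ft_force: [-3.0, -4.6, 0.2]
gripper_width: 32.0
t 28.5 p [ 530.4 -196.5   60. ] z [ 0.109 -0.095 -0.989] tilt 8.3 dir -41.0 jaw [-0.13   0.985 -0.109] 97.5 q [-0.57 -0.14 -0.47  1.1  -0.02 -0.71] F [-3.  -4.6  0.2] w 32.0
pad centre [ 528.4 -194.7   78.8] rad 172.4 phi 0.341
0.4 [ 527.4 -181.7   60. ] [15.  -0.9 -1.7] 15.1
0.45 [ 525.  -173.5   60. ] [ 8.4 -1.2 -1. ] 8.5
0.5 [ 523.1 -165.3   60. ] [ 8.4 -0.8 -1. ] 8.5
0.55 [ 521.5 -156.9   60. ] [ 8.4 -0.3 -1. ] 8.5
0.6 [ 520.4 -148.5   60. ] [ 8.5  0.1 -0.9] 8.5
0.65 [ 519.7 -140.    60. ] [ 8.4  0.5 -0.9] 8.5
```

View pics/w_s.png

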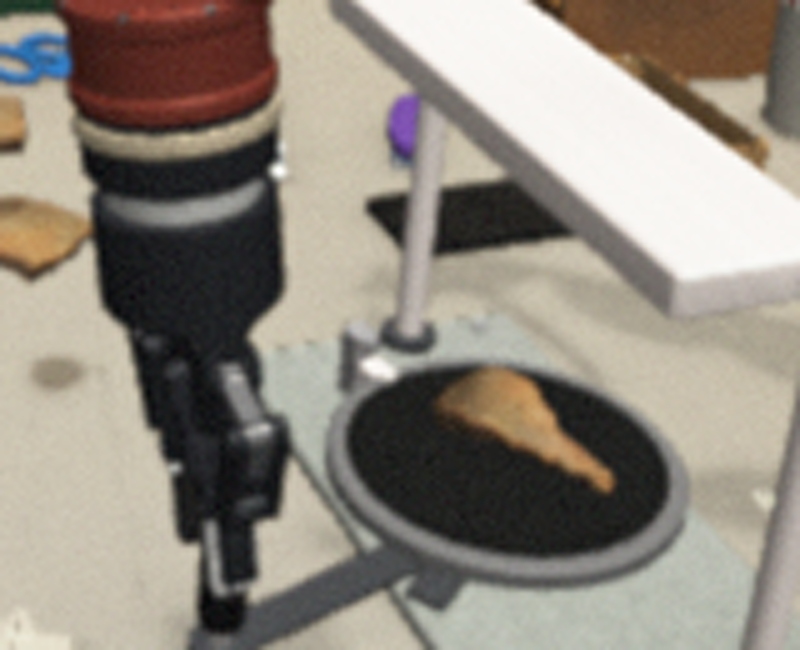

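```bash
python3 - <<'E'
from h import *
import pickle
c=pickle.load(open("cs5.pkl","rb"));crop(c["img"],285,225,330,260,16,"w_z.png")
im=c["img"].astype(int)[238:252,295:315]; m=im.min(2)>165; ys,xs=np.nonzero(m); print(np.c_[xs+295,ys+238][:40].mean(0),m.sum())
p=(xs.mean()+295,ys.mean()+238); X=onz(c,p,50); v=X[:2]-AX; print(X,np.hypot(*v),np.degrees(np.arctan2(v[1],v[0])))
c4=pickle.load(open("cs4.pkl","rb")); im=c4["img"].astype(int)[240:254,293:310]; m=im.min(2)>165; ys,xs=np.nonzero(m);p=(xs.mean()+293,ys.mean()+240); X=onz(c4,p,50); v=X[:2]-AX; print(X,np.hypot(*v),np.degrees(np.arctan2(v[1],v[0])))
E
```

```text
[302.3 241.5] 69
[639.15547625 -48.74416477  50.        ] 93.09309263669259 121.28623097213197
[630.56524579 -53.07657661  50.        ] 94.3404985317515 127.121180682527
```

View pics/w_z.png

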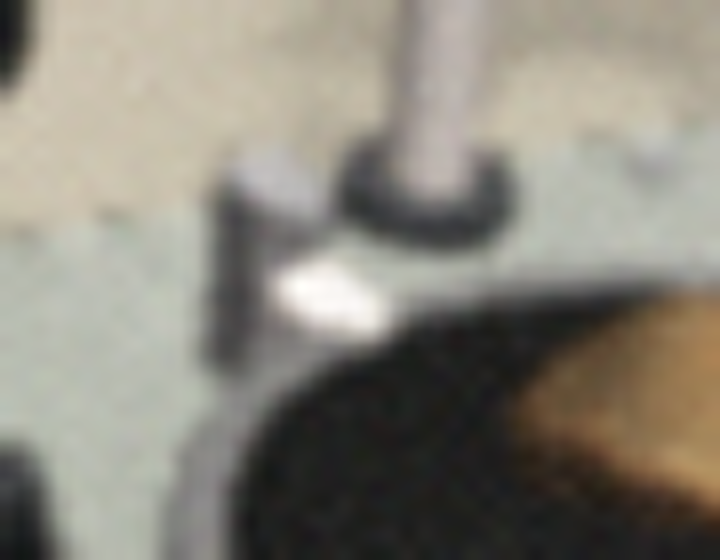

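```bash
python3 -m handwheel '[[0.032,[0.0105,-0.0015,-0.0015],0],[0.032,[0.0105,-0.001,-0.0015],0],[0.032,[0,0,0],0]]' 30
cat >> h.py <<'E'
def br(c,p,z=50):
    X=onz(c,p,z); v=X[:2]-AX; return X.round(1),np.hypot(*v).round(1),np.degrees(np.arctan2(v[1],v[0])).round(1)
E
python3 - <<'E'
from h import *
import pickle
info();leverang()
c5=pickle.load(open("cs5.pkl","rb")); Z=lambda x,y:(285+x/16-.47,225+y/16-.47)
print("prev tab",br(c5,Z(275,288)),br(c5,Z(332,302)),br(c5,Z(390,322)))
c=cam("side"); crop(c["img"],285,225,330,260,16,"x_z.png")
pickle.dump(c,open("cs6.pkl","wb"))
E
```

```text
time_s: 28.85
tool_pos: [525.3, -175.7, 60.3]
eef_rot: [0.072, 0.655, 0.752, 0.001]
ft_force: [-1.6, -2.8, -0.3]
gripper_width: 32.0
t 28.85 p [ 525.3 -175.7   60.3] z [ 0.109 -0.094 -0.99 ] tilt 8.3 dir -40.6 jaw [-0.131  0.985 -0.108] 97.6 q [-0.55 -0.18 -0.5   1.11 -0.02 -0.68] F [-1.6 -2.8 -0.3] w 32.0
pad centre [ 523.2 -173.9   79.1] rad 170.5 phi 0.466
prev tab (array([641.6, -44.2,  50. ]), np.float64(95.8), np.float64(118.6)) (array([649.5, -49.4,  50. ]), np.float64(87.6), np.float64(115.7)) (array([656.8, -56.2,  50. ]), np.float64(78.4), np.float64(113.0))
```

View pics/x_z.png

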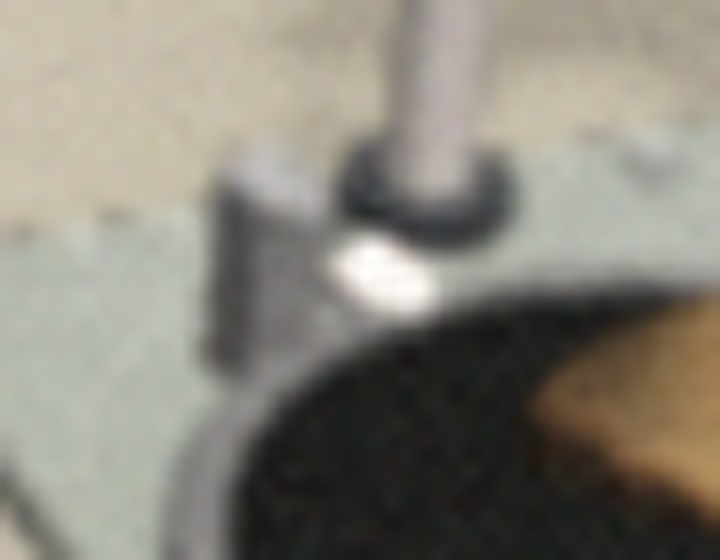

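```bash
python3 - <<'E'
from h import *
import pickle
c=pickle.load(open("cs6.pkl","rb")); Z=lambda x,y:(285+x/16-.47,225+y/16-.47)
print("tab",br(c,Z(330,255)),br(c,Z(383,275)),br(c,Z(438,298)))
for b in(105,108.5,112):
  for r in (87,95,98,105,111):
    X=np.r_[AX+r*np.array([np.cos(np.radians(b)),np.sin(np.radians(b))]),50]; print(b,r,((proj(c,X)-[285,225]+.47)*16).round(0))
w=pickle.load(open("cw3.pkl","rb"));print(br(w,(280+405/9-.45,40+520/9-.45)),br(w,(280+420/9-.45,40+535/9-.45)),br(w,(280+400/9-.45,40+495/9-.45)))
print("disc edges black side:")
E
```

```text
tab (array([653.4, -36.3,  50. ]), np.float64(98.1), np.float64(110.4)) (array([660. , -43.2,  50. ]), np.float64(89.5), np.float64(107.9)) (array([666.7, -50.8,  50. ]), np.float64(80.3), np.float64(105.1))
105 87 [415. 276.]
105 95 [387. 251.]
105 98 [377. 242.]
105 105 [353. 220.]
105 111 [333. 201.]
108.5 87 [387. 284.]
108.5 95 [357. 259.]
108.5 98 [346. 250.]
108.5 105 [320. 229.]
108.5 111 [298. 211.]
112 87 [361. 293.]
112 95 [329. 269.]
112 98 [317. 260.]
112 105 [289. 239.]
112 111 [265. 222.]
(array([653.6, -29.2,  50. ]), np.float64(104.7), np.float64(108.9)) (array([656.4, -28. ,  50. ]), np.float64(105.0), np.float64(107.2)) (array([649.9, -29.1,  50. ]), np.float64(106.1), np.float64(110.8))
disc edges black side:
```

```bash
python3 - <<'E'
from h import *
import pickle
c=cam("top"); crop(c["img"],270,115,330,165,12,"y_t.png"); pickle.dump(c,open("ct6.pkl","wb"))
for r in(85,98,111,127): print(r,((proj(c,np.r_[AX+r*np.array([np.cos(np.radians(108.5)),np.sin(np.radians(108.5))]),50])-[270,115]+.46)*12).round(0))
c=cam("wrist"); cv2.imwrite("pics/y_w.png",c["img"][:,:,::-1])
E
```

```text
85 [360. 247.]
98 [303. 267.]
111 [246. 287.]
127 [176. 312.]
```

View pics/y_t.png

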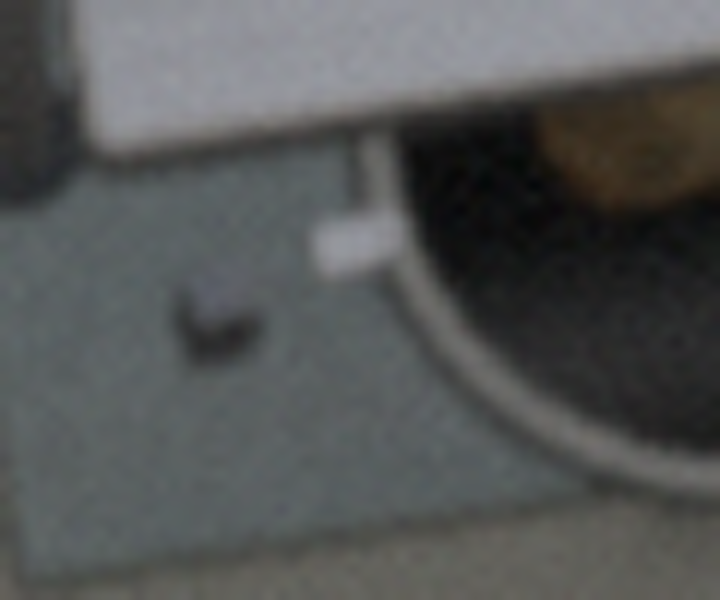

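View pics/y_w.png

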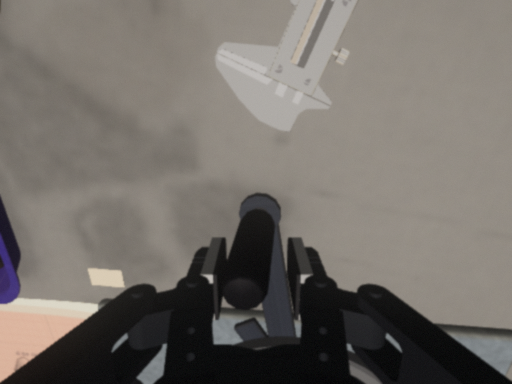

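```bash
python3 - <<'E'
from h import *
import pickle
c=pickle.load(open("ct6.pkl","rb")); Z=lambda x,y:(270+x/12-.46,115+y/12-.46)
for p in((314,249),(335,245),(352,242),(390,235)): print(br(c,Z(*p)))
im=c["img"].astype(float)[130:140,294:304].min(2); print(im.astype(int))
s=pickle.load(open("cs6.pkl","rb")); im=s["img"].astype(int)[236:248,302:316].min(2); print(im)
E
```

```text
(array([660.3, -37.8,  50. ]), np.float64(94.5), np.float64(106.7))
(array([661. , -42.3,  50. ]), np.float64(90.0), np.float64(107.1))
(array([661.6, -46. ,  50. ]), np.float64(86.3), np.float64(107.5))
(array([662.9, -54.1,  50. ]), np.float64(78.1), np.float64(108.3))
[[ 91  91  90  91  83  70  85 101  97  60]
 [ 91  85  89  88  86  73  85 104 103  72]
 [ 87  87  93  96  92  93 102 116 119  86]
 [ 92  90 105 118 120 128 131 135 135 110]
 [ 85  96 123 139 143 143 146 139 135 118]
 [ 88  95 129 147 148 146 147 140 135 117]
 [ 89  92 122 141 144 141 139 125 112 107]
 [ 87  91 108 129 124 118 108  90  84 102]
 [ 86  87  93 102  97  92  84  75  69  88]
 [ 85  85  86  91  89  86  84  72  64  76]]
[[187 181 169 140  87  75  70 105 132 157 168 155 118  87]
 [170 172 173 135  75  55  71  82  99 122 125 112  97  72]
 [127 139 150 122  83  55  49  60  72  82  80  79  70  67]
 [103 114 122 118 119 127 125  94  63  60  56  57  63  80]
 [112 111 115 133 167 214 232 186 130 100  88  89 101 125]
 [110 117 118 152 214 242 248 238 217 184 158 152 150 155]
 [116 116 115 131 183 235 242 242 241 225 180 160 153 148]
 [119 120 119 118 144 185 221 233 239 220 170 137 123 101]
 [117 115 128 141 131 142 164 176 186 157 114  79  64  52]
 [110 112 128 139 134 126 123 103  92  74  47  37  32  26]
 [113 117 125 128 117  92  72  54  41  40  29  30  27  24]
 [128 130 118  93  72  51  37  34  21  28  30  30  30  30]]
```

```bash
python3 - <<'E'
from h import *
leverang(); arc([.4,.3,.2,.1,.04,0],gap=-6)
E
```

```text
pad centre [ 524.  -174.6   79.1] rad 170.0 phi 0.461
0.4 [ 531.  -192.1   60. ] [-16.1   2.6   2.3] 16.5
0.3 [ 538.  -207.6   60. ] [-16.2   4.7   2.2] 17.0
0.2 [ 546.5 -222.4   60. ] [-15.6   6.3   2.3] 17.0
0.1 [ 556.4 -236.2   60. ] [-14.9   7.8   2.4] 17.0
0.04 [ 562.9 -244.    60. ] [-8.5  5.4  1.5] 10.2
0 [ 567.6 -248.9   60. ] [-5.5  3.9  1. ] 6.8
```

```bash
python3 -m handwheel '[[0.032,[-0.016,0.0025,0.002],0],[0.032,[-0.016,0.0045,0.002],0],[0.032,[-0.0155,0.006,0.002],0],[0.032,[-0.015,0.008,0.002],0],[0.032,[-0.0085,0.0055,0.0015],0],[0.032,[-0.0055,0.004,0.001],0],[0.032,[0,0,0],0],[0.032,[-0.0025,0.0015,0],0],[0.032,[0,0,0],0]]' 30
python3 - <<'E'
from h import *
info(); leverang()
E
```

```text
time_s: 29.9
tool_pos: [567.9, -248.5, 60.1]
eef_rot: [0.069, 0.655, 0.752, 0.002]
ft_force: [-7.2, 8.5, 2.2]
gripper_width: 32.0
t 29.9 p [ 567.9 -248.5   60.1] z [ 0.107 -0.088 -0.99 ] tilt 8.0 dir -39.6 jaw [-0.132  0.986 -0.102] 97.7 q [-0.62  0.03 -0.3   1.1  -0.01 -0.76] F [-7.2  8.5  2.2] w 32.0
pad centre [ 565.8 -246.9   78.9] rad 169.9 phi -0.036
```

```bash
python3 -m handwheel '[[0.032,[0.0035,-0.0025,0],0],[0.05,[0,0,0],0],[0.05,[0,0,0],0],[0.05,[0,0,-0.03],0],[0.05,[0,0,-0.04],0],[0.05,[0,-0.01,-0.04],0],[0.05,[0,-0.03,-0.04],0],[0.05,[0,-0.04,-0.03],0],[0.05,[0,0,0],0]]' 30
python3 - <<'E'
from h import *
import pickle
info()
c=cam("wrist"); cv2.imwrite("pics/z_w.png",c["img"][:,:,::-1]); pickle.dump(c,open("cw7.pkl","wb"))
c=cam("side"); crop(c["img"],230,170,390,300,5,"z_s.png");pickle.dump(c,open("cs7.pkl","wb"))
c=cam("top"); crop(c["img"],255,95,400,215,5,"z_t.png");pickle.dump(c,open("ct7.pkl","wb"))
E
```

```text
time_s: 30.8
tool_pos: [466.6, -244.0, 237.2]
eef_rot: [0.077, 0.656, 0.751, 0.001]
ft_force: [1.1, 0.5, 0.6]
gripper_width: 50.1
t 30.8 p [ 466.6 -244.   237.2] z [ 0.116 -0.099 -0.988] tilt 8.8 dir -40.6 jaw [-0.128  0.985 -0.114] 97.4 q [-0.73 -0.32 -0.3   1.44  0.   -0.87] F [1.1 0.5 0.6] w 50.1
```

View pics/z_w.png

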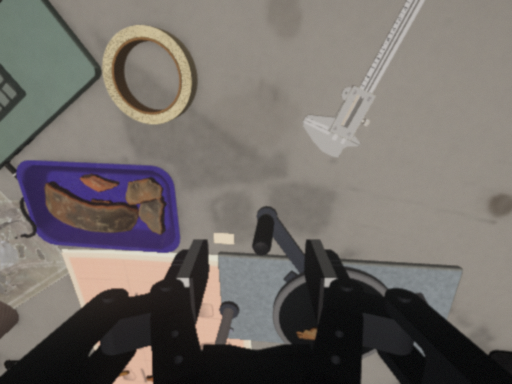

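View pics/z_s.png

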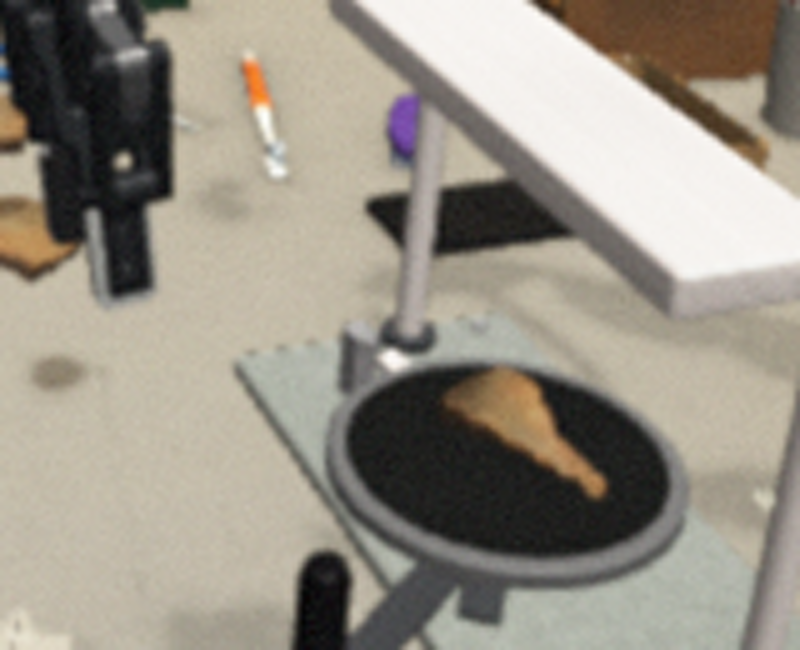

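View pics/z_t.png

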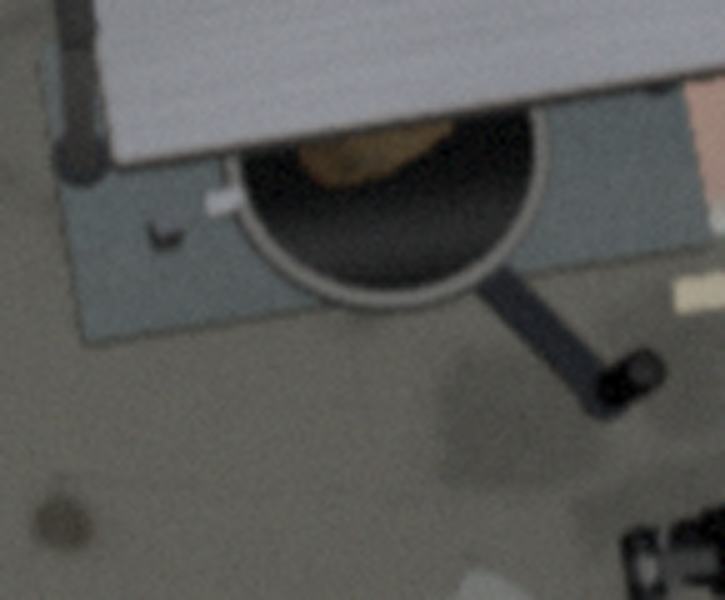

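```bash
python3 - <<'E'
from h import *
import pickle
go([500,-25,240])
t=pickle.load(open("ct7.pkl","rb")); print("knob",br(t,(255+645/5-.4,95+371/5-.4),95)); 
print("tab top",br(t,(255+207/5-.4,95+203/5-.4)),br(t,(255+222/5-.4,95+200/5-.4)))
E
```

```text
world d [ 32.  217.6   8.9] tool shift (mm) [209.4  63.  -25.6] after turn [209.4  63.  -25.6]
knob (array([ 560.2, -244. ,   95. ]), np.float64(172.0), np.float64(-137.7))
tab top (array([660.5, -38.5,  50. ]), np.float64(93.7), np.float64(106.7)) (array([661.9, -46.3,  50. ]), np.float64(85.9), np.float64(107.3))
```

```bash
python3 -m handwheel '[[0.05,[0.035,0.01,-0.004],0],[0.05,[0.035,0.01,-0.004],0],[0.05,[0.035,0.01,-0.004],0],[0.05,[0.035,0.01,-0.004],0],[0.05,[0.035,0.01,-0.004],0],[0.05,[0.035,0.01,-0.004],0],[0.05,[0,0,0],0],[0.05,[0,0,0],0]]' 
python3 - <<'E'
from h import *
import pickle
info()
c=cam("wrist"); cv2.imwrite("pics/z_w2.png",c["img"][:,:,::-1]); pickle.dump(c,open("cw8.pkl","wb"))
E
```

```text
time_s: 31.75
tool_pos: [496.9, -23.5, 236.7]
eef_rot: [0.071, 0.654, 0.753, 0.001]
ft_force: [-0.8, -0.8, -0.4]
gripper_width: 49.9
t 31.75 p [496.9 -23.5 236.7] z [ 0.108 -0.092 -0.99 ] tilt 8.2 dir -40.4 jaw [-0.134  0.985 -0.106] 97.7 q [-0.27 -0.37 -0.33  1.47 -0.06 -0.42] F [-0.8 -0.8 -0.4] w 49.9
```

View pics/z_w2.png

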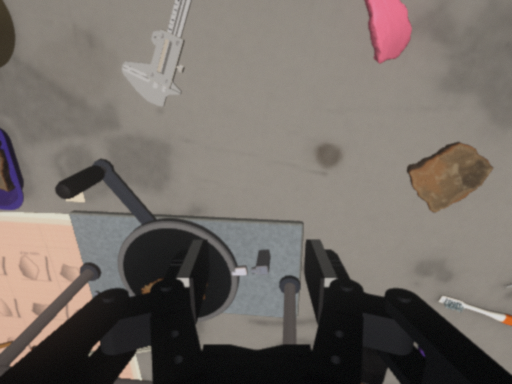

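```bash
python3 - <<'E'
from h import *
import pickle
c=pickle.load(open("cw8.pkl","rb"))
crop(c["img"],220,240,280,285,12,"z_z.png")
Pp=[]
print([proj(c,np.r_[AX+r*np.array([np.cos(np.radians(108.5)),np.sin(np.radians(108.5))]),50]).round(1) for r in (0,85,95,111,127)])
E
```

```text
[array([176.5, 277.1]), array([236.6, 271.6]), array([244., 271.]), array([255.9, 269.9]), array([267.9, 268.8])]
```

View pics/z_z.png

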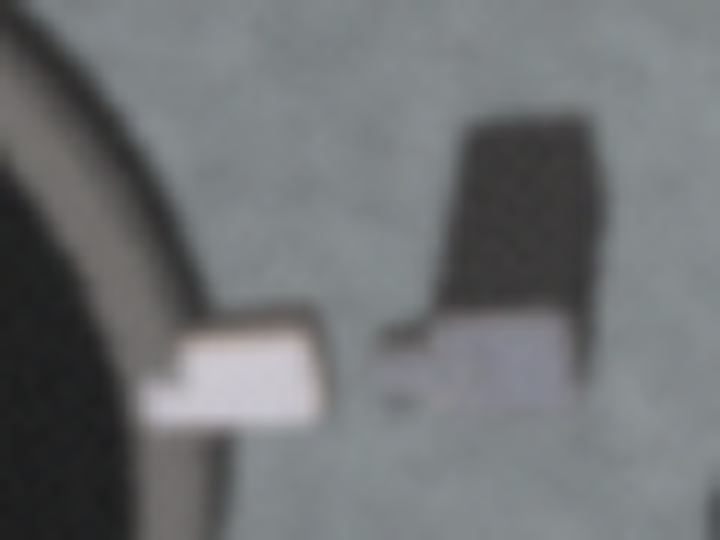

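```bash
python3 - <<'E'
from h import *
import pickle
c=pickle.load(open("cs7.pkl","rb")); S=lambda x,y:(230+x/5-.4,170+y/5-.4)
print("tail",br(c,S(603,497),51)); print("right/near corner",br(c,S(447,405),58)); 
print("before: tail r", np.hypot(741-687.5,-121.2+128.3), np.degrees(np.arctan2(7,53.5)), "right corner r",np.hypot(653-687.5,-138.6+128.3),np.degrees(np.arctan2(-10.3,-34.5)))
im=c["img"].astype(int); m=((im[...,0]-im[...,2])>40).astype(np.uint8); m[:240]=0;m[272:]=0;m[:,:312]=0;m[:,356:]=0
n,l,st,ce=cv2.connectedComponentsWithStats(m); i=1+np.argmax(st[1:,4]); print(st[i],ce[i]); print("centroid at z64",br(c,ce[i],64))
E
```

```text
tail (array([ 718.9, -167.1,   51. ]), np.float64(49.9), np.float64(-51.0))
right/near corner (array([668.5, -95.9,  58. ]), np.float64(37.5), np.float64(120.3))
before: tail r 53.96906521332383 7.454298812748468 right corner r 36.004721912549186 -163.3769671862278
[319 244  32  26 303] [334.46864686 254.35313531]
centroid at z64 (array([ 696.2, -124.3,   64. ]), np.float64(9.6), np.float64(24.5))
```

```bash
python3 - <<'E'
from workcell import *
print(hand_in())
E
```

```text
the job is handed in; nothing more can be done
None
```

The job is handed in: the long sherd lies in the middle of the platter, the rim tab points at the pointer, and the lever is back at its right-hand stop. It took about 32 s of the 72 s allowed.

**What I did**
- I picked up the long brown sherd, turned it and set it down. I then tilted the tool about 40° by driving it to the arm's joint limits, picked the sherd up again and laid it under the light bar.
- With the fingers loosely round the handle, I brought the lever to its right stop and made one long stroke. I returned it, made a short second stroke until the tab lined up, and returned it again, finally pressing it against the stop with about 11 N.
- I then backed the tool clear and did not touch the other two sherds.

**Last checks**
- **Tab and pointer:** the wrist picture shows them in line within about 0.3°. The top camera put the tab about 1–2° past the pointer, which is about the calibration error.
- **Lever:** the handle was measured at 222.3° around the axis, against 222.2° computed for the stop.
- **Sherd:** it is not perfectly centred. I estimate its middle at 3 to 10 mm from the axis, depending on how it is measured.

**What disagreed**
- The pointer measured about 10° round from where the board's edge placed it, so I aimed at the measured position.
- On the first stroke the platter moved less in the second half than the lever's travel suggested. I did not find out why, so I set the end of the second stroke from camera views instead.

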